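# Empty a scoop of kiln props through the sprung flap of a return hopper

## Robot

A 6-joint arm with a two-finger parallel gripper is mounted at the origin on the work surface. World frame = base frame: x ahead of the robot, y to its left, z up, the work surface at z = 0. Lengths are in mm, angles in degrees, forces in N, time in s.
With the tool pointing down it reaches from about 300 to 775 mm from the base axis. Payload 14.6 kg.
Tool frame: the origin (TCP) lies midway between the tips of the shut fingers; the grasp point (between the pads) lies 19 mm behind it (grip_point_offset is the distance from the TCP to the grasp point, in mm); z points along the fingers, y is the line along which they close (so a half turn about z gives the same grasp; the last joint's range is limited). The gripper opens to 94 mm and grips with 3 to 60 N. Pads are 16 mm wide; open, the fingers measure 119 mm over their backs; the gripper's body (75 mm by 177 mm) begins 78 mm behind the grasp point.
Start: joints at [69.122, 17.183, 87.147, -0, 75.671, -3.816], TCP at [161.377, 525.782, 205.446] pointing down, gripper open.
Joint ranges: [-173.82, 173.82], [-45.26, 126.66], [13.44, 144.39], [-59.66, 239.66], [0, 175.72], [-146.38, 146.38]. Speed limits (degrees/s): [127.2, 127.2, 147.25, 180, 180, 180].

## Interface

Orientations are given as a 3x3 rotation matrix whose columns are the frame's x, y, z axes.
In Python, from cell import * gives the robot as it stands.
- The arm moves only by the tool play_rows, never from a script. Its argument "increments" is a list that holds one entry, the list of rows, each a list of 5 numbers: the opening, from -1 (shut) to 1 (fully open), then the shift along the tool's x, y, z in m, then the turn about the tool's z in rad. In form: [[[jaw, tx, ty, tz, spin], ...]]. A call has exactly 8 rows; each row shifts and turns the commanded pose from where the row before left it, along the tool's axes as they then stand; what a row does not reach is not made up. A row lasts 1/8 s, in which the tool goes at most 62.5 mm and 10.7 degrees, less where a joint would pass 70% of its speed; a pose out of reach is approached as far as the arm can. A call is refused whole if a number of a shift passes 0.0625 or a number of a turn 0.188, either way. A call with a gripper value outside its range is refused whole. The fingers move at their own pace and stop on an object; "grip_force" is the grip in N (left out, the last holds). Time passes only in rows, so rows that do not move let the fingers close, or fill a call up. It gives the time, the measured TCP pose, the force, the opening and the grip force at its end, in the units of the state.
- get_state(): the state, without advancing time (a new reading comes with each control period).
- snapshot(name): name is "side" or "top" or "wrist"; returns the picture (420x560x3 uint8, blue, green, red); there is no depth.
- camera_model(name): a dict with "K" (3x3 intrinsics, pixels), "position" and "orientation" of the camera in the world. Camera axes: x right, y down, z forward; pixel columns grow to the right and rows downward; lengths in mm; the calibration is good to about 2 mm. A picture is of the moment at which its call begins: read the wrist's pose just before it. camera_model takes no time and is no camera call; for the wrist camera it gives the pose at the moment of the call.
- hand_in(): hands the job in; it is judged then, once.
The state is a dict: "clock": time; "q": joint angles; "joint_vel": joint speeds; "joint_efforts": joint torques, N m; "eef_pos": TCP position; "orientation": TCP orientation; "ft_force": force on the tool from outside, world axes, zero at the start; "wrist_torque": the same for the moment, N m; "gripper_width": opening from 0.0 (shut) to 1.0 (fully open); "grip_force": force on a finger pad.
Only numpy, scipy, OpenCV 4.12 (cv2) and the standard library are available. Lean on these libraries where they do the work, as an engineer would, in place of code of your own. Each camera call takes 0.05 s, during which the arm holds its last target. There are 200 camera calls.

## Task

Take the scoop of kiln props to the return hopper, push the hopper's sprung orange flap inward with the rim of the scoop, and keep it held open with the scoop while you tip all three props inside. Then draw the scoop out so that the flap shuts, and set the empty scoop down upright near the middle of the blue mat. Do not ram the hopper with the scoop or press on it with the gripper or the arm, and leave the mould, the pot and the brush where they are.

Things in the scene. Friction and masses are not known exactly. Their poses are not given: they have to be found in the camera images.
- hopper: fixed grey steel return hopper with a flat roof of steel bars (20 mm gaps), 200 mm deep (x) x 190 wide (y) x 188 high; origin at the centre of its underside, x points inward (from the front with the orange flap to the back), z up. Its 4 mm front wall stands at x = -100 mm up to the sill; its inner floor is at z = 5 mm, its roof runs from x = -55 to 100 mm
- sill (a point): middle of the hopper's outer front edge under the opening (hopper x -100, y 0, z 100 mm); axes as the hopper's. From the sill the opening slopes up and inward, 30 degrees off vertical, 90 mm along the slope, to the flap's hinge line at hopper x -55, z 178 mm. Clear width of the opening 160 mm
- flap (a joint): angle of the orange flap (rad): 0 shut, grows to 1.35 as its lower edge swings inward and up. A plate 150 wide x 86 long x 3 mm closing the opening, hung from the hinge line at its top; a spring shuts it with 0.12 Nm plus 0.15 Nm per rad (about 1.5 to 3.5 N at its lower edge)
- flap_edge (a point): middle of the lower edge of the orange flap, 86 mm from its hinge line
- scoop: aluminium scoop, a pan 130 long (x) x 110 wide (y), floor 4 mm thick, with 4 mm side and rear walls up to z = 49 mm and no front wall: it pours over its open front edge towards +x. Origin at the centre of the pan's underside, z up. About 200 g. Behind the rear wall stands a red handle. Friction with the props about 0.6, 20 percent more or less
- scoop_grip (a point): point inside the upright red handle, a bar 30 (x) x 24 (y) mm from z = 25 to 110 mm, centred on scoop x -80; this point is at scoop x -80, y 0, z 85 mm; grip it with the fingers closing along the scoop's y; axes as the scoop's
- scoop_lip (a point): middle of the lower front edge of the scoop (scoop x 65, y 0, z 0 mm); axes as the scoop's
- prop0: a white ceramic kiln prop, a square bar 65 x 25 x 25 mm with a dark dot on each end, about 75 g (varies by a third); origin at the centre of its underside as it lies in the scoop, x along its length, z up. One of three alike, lying side by side in the scoop, lengthwise to the pour
- prop1: a white ceramic kiln prop, a square bar 65 x 25 x 25 mm with a dark dot on each end, about 75 g (varies by a third); origin at the centre of its underside as it lies in the scoop, x along its length, z up. One of three alike, lying side by side in the scoop, lengthwise to the pour
- prop2: a white ceramic kiln prop, a square bar 65 x 25 x 25 mm with a dark dot on each end, about 75 g (varies by a third); origin at the centre of its underside as it lies in the scoop, x along its length, z up. One of three alike, lying side by side in the scoop, lengthwise to the pour
- mat: flat blue mat 200 x 200 x 3 mm fixed to the bench, the place for the empty scoop; origin at the centre of its underside
- mould: bystander: loose white plaster mould half, a U-shaped block 110 x 130 x 100 mm; origin at the centre of its underside
- pot: bystander: loose dark grey unglazed pot, 90 mm across, 110 mm high, open at the top; origin at the centre of its underside
- brush: bystander: loose brush lying on the bench, about 200 mm long; origin under its middle

How it is judged (in metres and radians):
On the way, in this order (a step that is already met when the one before it is completed fails the run):
1. the scoop, with all three props still in it, holds the flap open by at least 0.35 rad (value of joint flap above 0.35 rad and contact force between scoop and hopper above 0.1 N and x of prop0 in the frame of scoop between -0.065 and 0.06 m and y of prop0 in the frame of scoop between -0.055 and 0.055 m and z of prop0 in the frame of scoop between 0 and 0.045 m and x of prop1 in the frame of scoop between -0.065 and 0.06 m and y of prop1 in the frame of scoop between -0.055 and 0.055 m and z of prop1 in the frame of scoop between 0 and 0.045 m and x of prop2 in the frame of scoop between -0.065 and 0.06 m and y of prop2 in the frame of scoop between -0.055 and 0.055 m and z of prop2 in the frame of scoop between 0 and 0.045 m), for 0.2 s.
2. all three props are out of the scoop and inside the hopper while the scoop still holds the flap open by at least 0.35 rad (value of joint flap above 0.35 rad and contact force between scoop and hopper above 0.1 N and x of prop0 in the frame of hopper between -0.1 and 0.1 m and y of prop0 in the frame of hopper between -0.095 and 0.095 m and z of prop0 in the frame of hopper between 0 and 0.1 m and x of prop1 in the frame of hopper between -0.1 and 0.1 m and y of prop1 in the frame of hopper between -0.095 and 0.095 m and z of prop1 in the frame of hopper between 0 and 0.1 m and x of prop2 in the frame of hopper between -0.1 and 0.1 m and y of prop2 in the frame of hopper between -0.095 and 0.095 m and z of prop2 in the frame of hopper between 0 and 0.1 m and not (x of prop0 in the frame of scoop between -0.065 and 0.06 m and y of prop0 in the frame of scoop between -0.055 and 0.055 m and z of prop0 in the frame of scoop between 0 and 0.045 m) and not (x of prop1 in the frame of scoop between -0.065 and 0.06 m and y of prop1 in the frame of scoop between -0.055 and 0.055 m and z of prop1 in the frame of scoop between 0 and 0.045 m) and not (x of prop2 in the frame of scoop between -0.065 and 0.06 m and y of prop2 in the frame of scoop between -0.055 and 0.055 m and z of prop2 in the frame of scoop between 0 and 0.045 m)), for 0.1 s.
At the end, for the whole second after the job is handed in: all three props at rest inside the hopper (below sill height), the flap shut (within 0.08 rad), and the scoop standing upright (within 0.08 rad) at rest on the blue mat, the centre of its pan within 60 mm of the mat's centre (x of prop0 in the frame of hopper between -0.1 and 0.1 m and y of prop0 in the frame of hopper between -0.095 and 0.095 m and z of prop0 in the frame of hopper between 0 and 0.1 m and x of prop1 in the frame of hopper between -0.1 and 0.1 m and y of prop1 in the frame of hopper between -0.095 and 0.095 m and z of prop1 in the frame of hopper between 0 and 0.1 m and x of prop2 in the frame of hopper between -0.1 and 0.1 m and y of prop2 in the frame of hopper between -0.095 and 0.095 m and z of prop2 in the frame of hopper between 0 and 0.1 m and value of joint flap below 0.08 rad and horizontal distance between scoop and mat below 0.06 m and angle between scoop's own z axis and vertical below 0.08 rad and height (world z) of scoop below 0.008 m and linear speed of scoop below 0.02 m/s and linear speed of each of prop0, prop1, prop2 below 0.03 m/s); the robot touches nothing.
It fails at once if the gripper or the arm presses on the hopper or its flap with more than 2 N (contact force between any of the fingers, the arm and hopper above 2 N).
It fails at once if the scoop is rammed against the hopper with more than 30 N (contact force between scoop and hopper above 30 N).
It fails at once if the plaster mould half is moved by more than 30 mm (distance of mould from where it was at the start of the episode above 0.03 m).
It fails at once if the grey pot is moved by more than 30 mm (distance of pot from where it was at the start of the episode above 0.03 m).
It fails at once if the brush is moved by more than 30 mm (distance of brush from where it was at the start of the episode above 0.03 m).
It also fails if it takes over 51 s, if anything falls off the work surface, if the arm or the gripper's body presses on something with over 40 N, if the wrist force passes 120 N, or if a joint passes its speed limit or range.

## Working session

There is one attempt and no reset: what is moved stays moved. The work goes in short steps, Python scripts to look and compute and a tool call to move; the robot and the scene stay as the last step left them, time stands still between calls to the robot, and variables do not carry over. Pictures are saved under pics/ and viewed, at most 10 in all, crops included, and the job is handed in when it is done.

Besides the shell and the picture viewer there is one more tool, called after "Call:" as name(argument=value, ...) on one line, values as JSON. play_rows: Moves the arm, as the interface text tells. Its arguments: {"type":"object","properties":{"increments":{"type":"array","items":{"type":"array","items":{"type":"array","items":{"type":"number"}}}},"grip_force":{"type":"number"}},"required":["increments"]}

```bash
mkdir -p pics; python3 - <<'E'
from cell import *
import cv2
s=get_state();print(s["clock"],s["orientation"],s["gripper_width"])
for n in("top","side"):
    cv2.imwrite(f"pics/{n}0.png",cv2.resize(snapshot(n),(784,588),interpolation=cv2.INTER_CUBIC)); m=camera_model(n);print(n,m)
E
```

```text
0.0 [[-9.55976076e-01  2.93444358e-01 -3.87155797e-04]
 [ 2.93444608e-01  9.55975475e-01 -1.07384162e-03]
 [ 5.49986819e-05 -1.14017568e-03 -9.99999348e-01]] 1.0021172446440123
top {'K': array([[406.32960741,   0.        , 279.22361853],
       [  0.        , 406.32960741, 209.91614071],
       [  0.        ,   0.        ,   1.        ]]), 'position': array([507.8440023 ,   1.68584667, 999.39929106]), 'orientation': array([[-0.01648286, -0.99865432,  0.04917183],
       [-0.99940169,  0.01795087,  0.02956408],
       [-0.03040697, -0.04865511, -0.99835269]])}
side {'K': array([[438.88059547,   0.        , 279.17891894],
       [  0.        , 438.88059547, 213.23028733],
       [  0.        ,   0.        ,   1.        ]]), 'position': array([  53.3439863 , -689.84294611,  663.84442368]), 'orientation': array([[ 0.78912814, -0.33786229,  0.51295795],
       [-0.61383922, -0.40406016,  0.67818641],
       [-0.02186774, -0.85004968, -0.52624836]])}
```

View pics/top0.png

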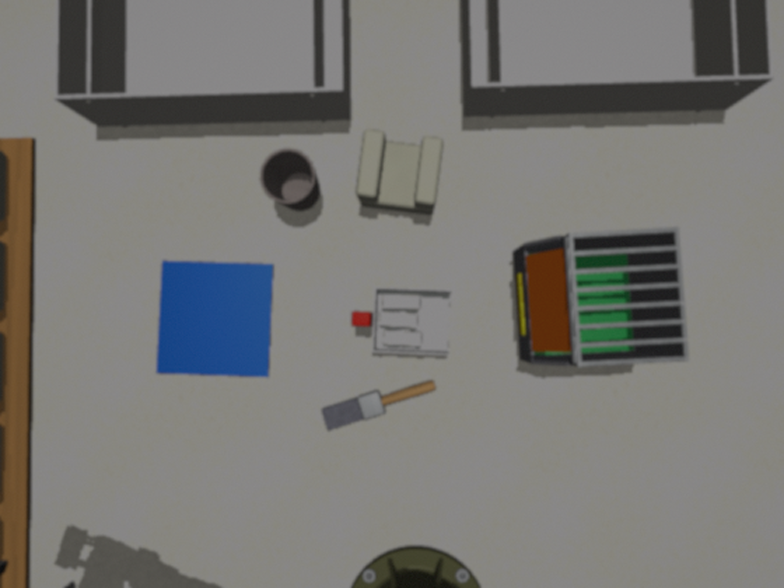

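View pics/side0.png

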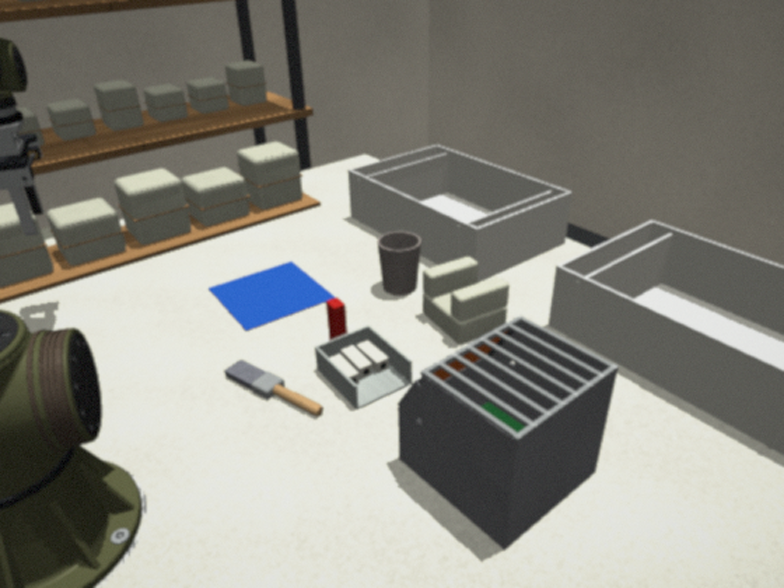

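```bash
python3 - <<'E'
from cell import *
import cv2,numpy as np
im=snapshot("top")
a=im[195:265,245:330]; b=im[155:270,360:500]
# rows from 195 scale 5 ; hopper scale 5
cv2.imwrite("pics/a.png",cv2.resize(a,None,fx=7,fy=7,interpolation=cv2.INTER_CUBIC))
cv2.imwrite("pics/b.png",cv2.resize(b,None,fx=5,fy=5,interpolation=cv2.INTER_CUBIC))
E
```

```text
(no output)
```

View pics/a.png

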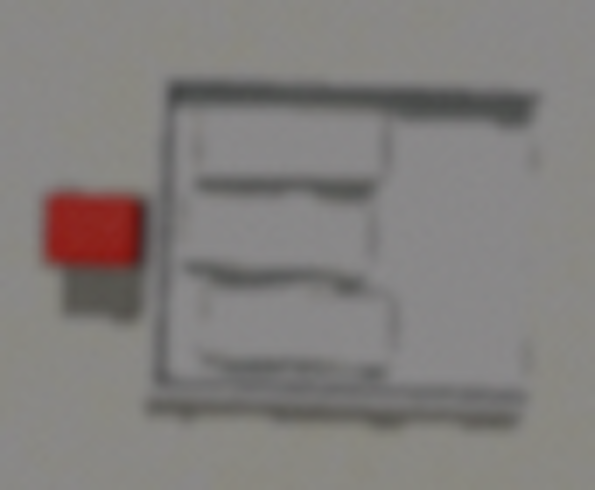

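View pics/b.png

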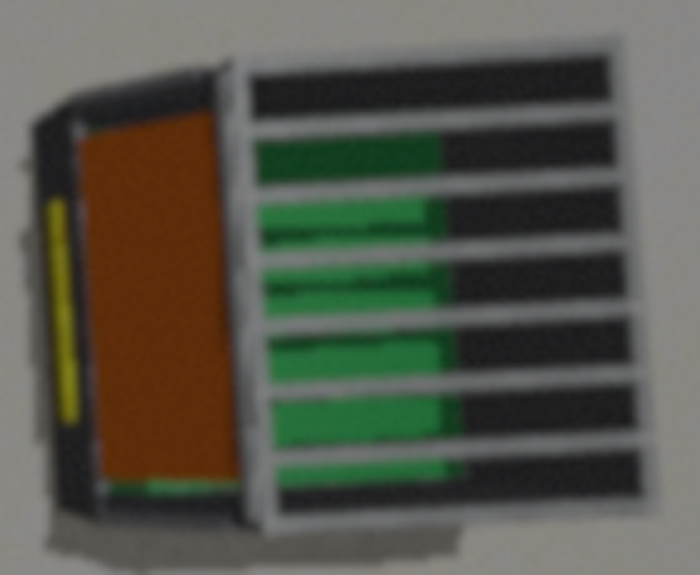

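```bash
cat > h.py <<'E'
import numpy as np
from cell import *
def ray(n,uv,z,m=None):
    m=m or camera_model(n); d=m["orientation"]@np.linalg.inv(m["K"])@np.array([uv[0],uv[1],1.]); p=m["position"]
    return (p+d*(z-p[2])/d[2])
def proj(n,P,m=None):
    m=m or camera_model(n); c=m["orientation"].T@(np.array(P,float)-m["position"]); u=m["K"]@c; return u[:2]/u[2]
E
python3 - <<'E'
from h import *
np.set_printoptions(precision=1,suppress=True)
A=lambda p:((p[0]+.5)/7-.5+245,(p[1]+.5)/7-.5+195)
B=lambda p:((p[0]+.5)/5-.5+360,(p[1]+.5)/5-.5+155)
C=lambda p:((p[0]+.5)/1.4-.5,(p[1]+.5)/1.4-.5)
print("handle",ray("top",A((92,229)),110))
S=[ray("top",A(p),49)[:2] for p in((170,88),(156,385),(537,98),(525,395))];S=np.array(S);print(S)
c=S.mean(0);print("pan",c)
ax=(S[2]+S[3]-S[0]-S[1]);print("yaw",np.degrees(np.arctan2(ax[1],ax[0])),np.linalg.norm(ax)/2)
ay=(S[0]+S[2]-S[1]-S[3]);print("yaw2",np.degrees(np.arctan2(ay[1],ay[0]))-90,np.linalg.norm(ay)/2)
H=np.array([ray("top",B(p),188)[:2] for p in((228,62),(258,528),(622,40),(655,512))]);print(H)
ax=(H[2]+H[3]-H[0]-H[1]);print("hyaw",np.degrees(np.arctan2(ax[1],ax[0])),np.linalg.norm(ax)/2)
ay=(H[0]+H[2]-H[1]-H[3]);print("hyaw2",np.degrees(np.arctan2(ay[1],ay[0]))-90,np.linalg.norm(ay)/2)
e=ax/np.linalg.norm(ax);print("hop",H.mean(0)-22.5*e)
print("flap edge",(ray("top",B((80,135)),103.5)+ray("top",B((100,490)),103.5))/2, "-> hop", ((ray("top",B((80,135)),103.5)+ray("top",B((100,490)),103.5))/2)[:2]+98*e)
M=np.array([ray("top",C(p),3)[:2] for p in((163,262),(273,265),(269,376),(157,373))]);print("mat",M.mean(0))
print("brush",ray("top",C((380,403)),10),ray("top",C((434,385)),10),ray("top",C((326,415)),10))
E
```

```text
handle [514.4  75.8 110. ]
[[561.6  54. ]
 [462.5  60.2]
 [556.  -68.5]
 [457.4 -62.4]]
pan [509.4  -4.2]
yaw -92.50380969833866 122.70725691896409
yaw2 -93.55451193125785 99.05897360598372
[[ 628.9 -226.7]
 [ 444.  -232.6]
 [ 634.3 -381.6]
 [ 448.1 -386.8]]
hyaw -88.2344855611894 154.65757746686097
hyaw2 -88.29266138458283 185.63369742475328
hop [ 538.1 -284.4]
flap edge [ 532.7 -187.1  103.5] -> hop [ 535.7 -285. ]
mat [518.9 342.7]
brush [368.6  53.3  10. ] [398.3 -40.4  10. ] [349.2 147.1  10. ]
```

Call:
play_rows(increments=[[[1, -0.047, -0.0327, 0, 0], [1, -0.047, -0.0327, 0, 0], [1, -0.047, -0.0327, 0, 0], [1, -0.047, -0.0327, 0, 0], [1, -0.047, -0.0327, 0, 0], [1, -0.047, -0.0327, 0, 0], [1, -0.047, -0.0327, 0, 0], [1, -0.047, -0.0327, 0, 0]]], grip_force=60)

```text
clock: 1.15
eef_pos: [444.9, 163.7, 205.5]
orientation: [[-0.956, 0.293, 0.0], [0.293, 0.956, 0.0], [-0.0, 0.0, -1.0]]
ft_force: [1.4, 0.9, -0.8]
gripper_width: 1.001
grip_force: 0.0
```

Call:
play_rows(increments=[[[1, -0.047, -0.0327, 0, 0], [1, -0.047, -0.0327, 0, 0], [1, 0, 0, 0, 0.17], [1, 0, 0, 0, 0.17], [1, 0, 0, 0, 0.17], [1, 0, 0, 0, 0.17], [1, 0, 0, 0, 0.17], [1, 0, 0, 0, 0.17]]])

```text
clock: 2.15
eef_pos: [514.6, 75.3, 205.2]
orientation: [[-0.245, 0.97, -0.0], [0.97, 0.245, -0.0], [0.0, -0.0, -1.0]]
ft_force: [-0.8, -0.3, -0.6]
gripper_width: 1.002
grip_force: 0.0
```

```bash
cat >> h.py <<'E'
def to(x,y,z,yaw):
    "print tool-frame shift and spin to TCP x,y,z and world yaw of tool y"
    s=get_state();R=s["orientation"];d=R.T@(np.array([x,y,z])-s["eef_pos"])
    cur=np.degrees(np.arctan2(R[1,1],R[0,1]))
    print("t",round(s["clock"],2),"pos",np.round(s["eef_pos"],1),"yaw",round(cur,2),"shift",np.round(d,1),"spin",round(np.radians(cur-yaw),4),"F",np.round(s["ft_force"],1),"M",np.round(s["wrist_torque"],2),"w",round(s["gripper_width"],3),"g",round(s["grip_force"],1),"q",np.round(s["q"],1))
def pic(n,f,box=None,k=1.4):
    import cv2
    im=snapshot(n)
    if box: im=im[box[1]:box[3],box[0]:box[2]]
    cv2.imwrite("pics/"+f,cv2.resize(im,None,fx=k,fy=k,interpolation=cv2.INTER_CUBIC))
E
python3 -c "
from h import *
to(514.4,75.8,205,-3.3)"
```

```text
t 2.15 pos [514.6  75.3 205.2] yaw 14.17 shift [ 0.6 -0.1  0.2] spin 0.305 F [-0.8 -0.3 -0.6] M [-0.    0.06 -0.06] w 1.002 g 0.0 q [ 4.3 13.4 92.  -0.  74.7 -9.9]
```

Call:
play_rows(increments=[[[1, 0, 0, 0, 0.1525], [1, 0, 0, 0, 0.1525], [1, 0, 0, 0.03, 0], [1, 0, 0, 0.03, 0], [1, 0, 0, 0.03, 0], [1, 0, 0, 0.03, 0], [1, 0, 0, 0.019, 0], [1, 0, 0, 0, 0]]])

```text
clock: 3.15
eef_pos: [514.0, 75.2, 65.3]
orientation: [[0.052, 0.999, -0.003], [0.999, -0.052, -0.0], [-0.0, -0.003, -1.0]]
ft_force: [-0.1, -0.3, 0.1]
gripper_width: 0.997
grip_force: 0.0
```

Call:
play_rows(increments=[[[0.3, 0, 0, 0, 0], [-0.1, 0, 0, 0, 0], [-0.3, 0, 0, 0, 0], [-0.6, 0, 0, 0, 0], [-1, 0, 0, 0, 0], [-1, 0, 0, 0, 0], [-1, 0, 0, 0, 0], [-1, 0, 0, 0, 0]]])

```text
clock: 4.15
eef_pos: [514.7, 75.3, 66.4]
orientation: [[0.052, 0.999, -0.0], [0.999, -0.052, -0.0], [-0.0, -0.0, -1.0]]
ft_force: [-0.7, -0.4, 0.3]
gripper_width: 0.252
grip_force: 60.0
```

```bash
python3 -c "
from h import *
to(514.4,75.8,185,1.75)
pic('side','s1.png',(200,180,320,310),4.5)"
```

```text
t 4.15 pos [514.7  75.3  66.4] yaw -2.98 shift [   0.5   -0.3 -118.6] spin -0.0825 F [-0.7 -0.4  0.3] M [-0.07  0.16  0.  ] w 0.252 g 60.0 q [ 4.3 22.7 99.9 -0.  57.4  7.3]
```

View pics/s1.png

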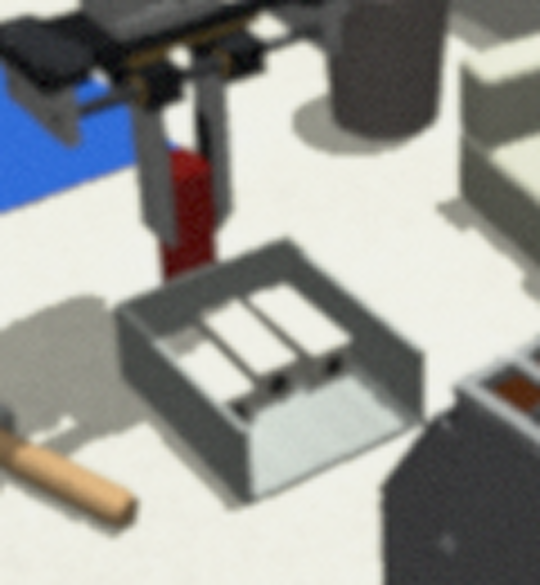

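Call:
play_rows(increments=[[[-1, 0, 0, -0.006, 0], [-1, 0, 0, -0.012, 0], [-1, 0, 0, -0.02, 0], [-1, 0, 0, -0.025, 0], [-1, 0, 0, -0.025, 0], [-1, 0, 0, -0.018, 0], [-1, 0, 0, -0.008, 0], [-1, 0, 0, 0, 0]]])

```text
clock: 5.2
eef_pos: [514.8, 75.3, 180.8]
orientation: [[0.052, 0.999, 0.001], [0.999, -0.052, 0.0], [0.0, 0.001, -1.0]]
ft_force: [0.9, -0.1, -4.2]
gripper_width: 0.25
grip_force: 60.0
```

```bash
python3 -c "
from h import *
to(514.4,75.8,180,1.75)
pic('side','s2.png',(180,90,400,310),2.7)"
```

```text
t 5.2 pos [514.8  75.3 180.8] yaw -2.98 shift [ 0.5 -0.4  0.8] spin -0.0826 F [ 0.9 -0.1 -4.2] M [ 0.14  0.04 -0.02] w 0.25 g 60.0 q [ 4.3 14.6 93.8  0.  71.5  7.3]
```

View pics/s2.png

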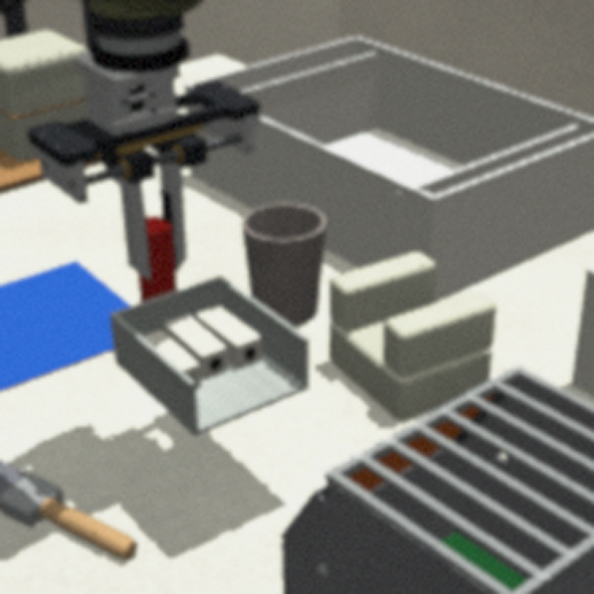

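```bash
python3 -c "
from h import *
to(528.4,-9.8,178,1.75)
a=np.radians(-93);e=np.array([np.cos(a),np.sin(a)]);y=np.array([-e[1],e[0]])
for dz in (114.4,108):
  for sy in(-55,55):
    p=np.array([514.8,75.3])+145*e+sy*y; print(proj('side',[*p,dz]))
"
```

```text
t 5.25 pos [514.6  75.3 180.1] yaw -2.98 shift [-84.2  18.2   2.1] spin -0.0825 F [-0.   0.  -3.9] M [0.17 0.09 0.03] w 0.253 g 60.0 q [ 4.3 14.7 93.8  0.  71.5  7.3]
[252.49251655 251.75687714]
[294.803789   233.91358773]
[252.65700924 254.21160887]
[294.81283858 236.29772146]
```

Call:
play_rows(increments=[[[-1, -0.008, 0.003, 0, 0], [-1, -0.014, 0.003, 0, 0], [-1, -0.017, 0.003, 0, 0], [-1, -0.017, 0.003, 0, 0], [-1, -0.016, 0.003, 0, 0], [-1, -0.012, 0.003, 0.002, 0], [-1, 0, 0, 0.002, -0.0425], [-1, 0, 0, 0, -0.04]]])

```text
clock: 6.25
eef_pos: [528.3, -10.1, 176.1]
orientation: [[-0.032, 1.0, -0.001], [1.0, 0.032, 0.0], [0.0, -0.001, -1.0]]
ft_force: [-0.2, -0.4, -4.2]
gripper_width: 0.251
grip_force: 60.0
```

```bash
python3 -c "
from h import *
to(528.4,-9.8,177,1.75)
pic('top','t2.png',(320,140,500,275),4.4)"
```

```text
t 6.25 pos [528.3 -10.1 176.1] yaw 1.81 shift [ 0.3  0.1 -0.9] spin 0.001 F [-0.2 -0.4 -4.2] M [ 0.15  0.01 -0.01] w 0.251 g 60.0 q [-5.1 16.  92.8  0.  71.3 -6.9]
```

View pics/t2.png

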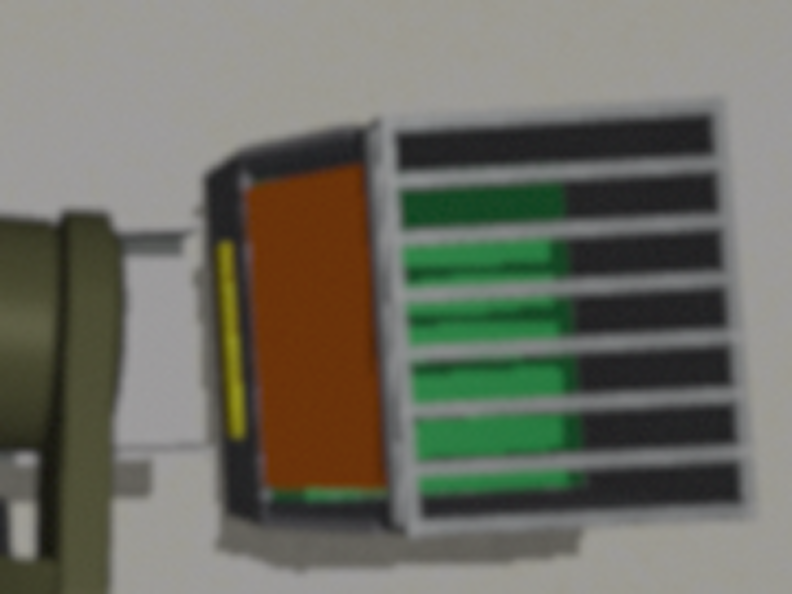

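Call:
play_rows(increments=[[[-1, -0.012, 0, 0, 0], [-1, -0.012, 0, 0, 0], [-1, -0.009, 0, 0, 0], [-1, -0.009, 0, 0, 0], [-1, -0.009, 0, 0, 0], [-1, -0.008, 0, 0, 0], [-1, -0.007, 0, 0, 0], [-1, -0.006, 0, 0, 0]]])

```text
clock: 7.3
eef_pos: [530.5, -81.8, 176.3]
orientation: [[-0.031, 1.0, -0.0], [1.0, 0.031, 0.0], [0.0, -0.0, -1.0]]
ft_force: [0.2, 3.5, -5.9]
gripper_width: 0.251
grip_force: 60.0
```

```bash
python3 -c "
from h import *
to(528.4,-9.8,177,1.75)
pic('side','s3.png',(250,130,470,330),2.9)"
```

```text
t 7.3 pos [530.5 -81.8 176.3] yaw 1.75 shift [72.   0.1 -0.7] spin -0.0 F [ 0.2  3.5 -5.9] M [1.13 0.08 0.15] w 0.251 g 60.0 q [-12.7  17.   91.4   0.   71.6 -14.4]
```

View pics/s3.png

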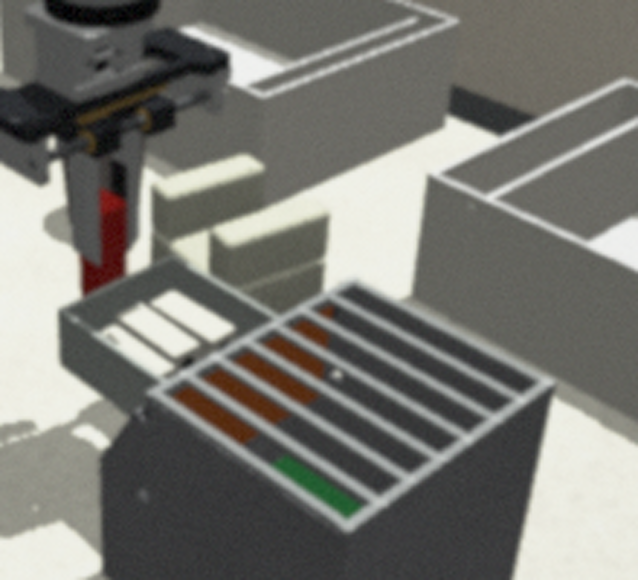

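Call:
play_rows(increments=[[[-1, 0, 0, 0, 0], [-1, 0, 0, 0, 0], [-1, 0, 0, 0, 0], [-1, 0, 0, 0, 0], [-1, -0.005, 0, -0.0025, 0], [-1, -0.005, 0, -0.0025, 0], [-1, -0.005, 0, -0.0025, 0], [-1, -0.005, 0, -0.0025, 0]]], grip_force=10)

```text
clock: 8.35
eef_pos: [531.1, -101.5, 186.7]
orientation: [[-0.03, 1.0, -0.0], [1.0, 0.03, 0.001], [0.001, 0.0, -1.0]]
ft_force: [-1.1, 7.3, -0.5]
gripper_width: 0.251
grip_force: 10.0
```

```bash
python3 -c "
from h import *
to(532.1,-130.1,199,1.75)
pic('side','s4.png',(250,130,470,330),2.9)"
```

```text
t 8.35 pos [ 531.1 -101.5  186.7] yaw 1.74 shift [-28.6   0.1 -12.3] spin -0.0001 F [-1.1  7.3 -0.5] M [1.21 0.21 0.14] w 0.251 g 10.0 q [-14.7  16.9  90.    0.1  73.  -16.5]
```

View pics/s4.png

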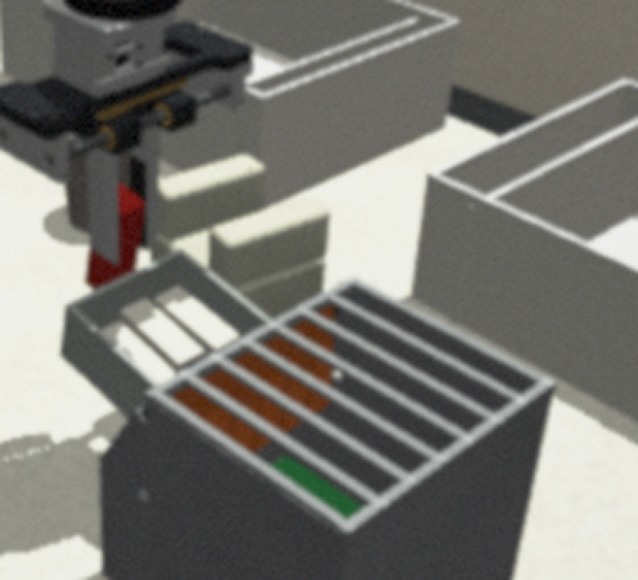

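Call:
play_rows(increments=[[[-1, -0.007, 0, -0.0035, 0], [-1, -0.007, 0, -0.0035, 0], [-1, -0.007, 0, -0.003, 0], [-1, -0.007, 0, -0.003, 0], [-1, -0.007, 0, -0.002, 0], [-1, -0.007, 0, -0.002, 0], [-1, -0.007, 0, -0.0015, 0], [-1, -0.007, 0, -0.0015, 0]]], grip_force=10)

```text
clock: 9.4
eef_pos: [533.3, -157.9, 207.6]
orientation: [[-0.03, 1.0, 0.002], [1.0, 0.03, -0.0], [-0.0, 0.002, -1.0]]
ft_force: [0.1, 5.8, 3.8]
gripper_width: 0.258
grip_force: 10.0
```

```bash
python3 -c "
from h import *
to(534,-188.8,208,1.75)
pic('side','s5.png',(250,130,470,330),2.9)"
```

```text
t 9.4 pos [ 533.3 -157.9  207.6] yaw 1.75 shift [-30.9  -0.2  -0.4] spin -0.0001 F [0.1 5.8 3.8] M [0.74 0.16 0.06] w 0.258 g 10.0 q [-20.3  17.8  86.    0.   76.  -22. ]
```

View pics/s5.png

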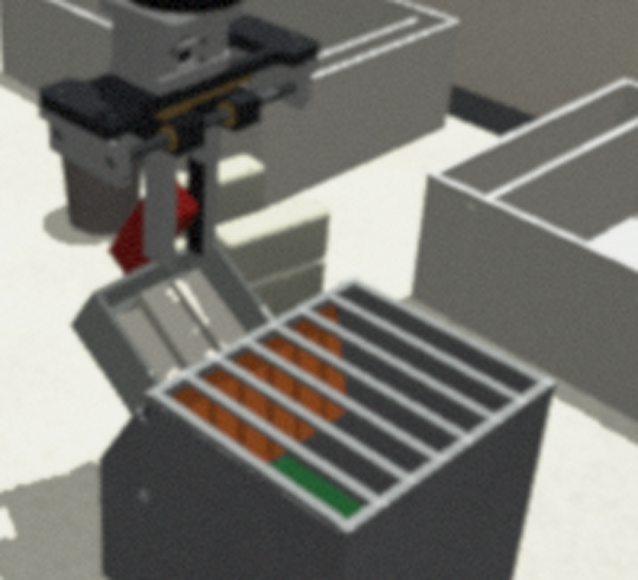

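Call:
play_rows(increments=[[[-1, -0.007, 0, -0.001, 0], [-1, -0.007, 0, -0.001, 0], [-1, -0.007, 0, 0, 0], [-1, -0.007, 0, 0, 0], [-1, -0.006, 0, 0, 0], [-1, -0.006, 0, 0, 0], [-1, 0, 0, 0, 0], [-1, 0, 0, 0, 0]]], grip_force=10)

```text
clock: 10.45
eef_pos: [534.5, -198.2, 209.3]
orientation: [[-0.03, 1.0, 0.002], [1.0, 0.03, -0.002], [-0.002, 0.002, -1.0]]
ft_force: [1.2, -0.6, 6.0]
gripper_width: 0.256
grip_force: 10.0
```

```bash
python3 -c "
from h import *
import cv2
to(534,-188.8,208,1.75)
a=cv2.resize(snapshot('side')[130:330,250:470],None,fx=1.8,fy=1.8)
b=cv2.resize(snapshot('top')[140:275,320:500],None,fx=2.2,fy=2.2)
h=max(a.shape[0],b.shape[0]);f=lambda i:cv2.copyMakeBorder(i,0,h-i.shape[0],0,0,0)
cv2.imwrite('pics/s6.png',np.hstack([f(a),f(b)]))"
```

```text
t 10.45 pos [ 534.5 -198.2  209.3] yaw 1.72 shift [ 9.4 -0.2  1.3] spin -0.0006 F [ 1.2 -0.6  6. ] M [-0.1  -0.14  0.05] w 0.256 g 10.0 q [-24.   19.5  83.6  -0.   76.8 -25.7]
```

View pics/s6.png

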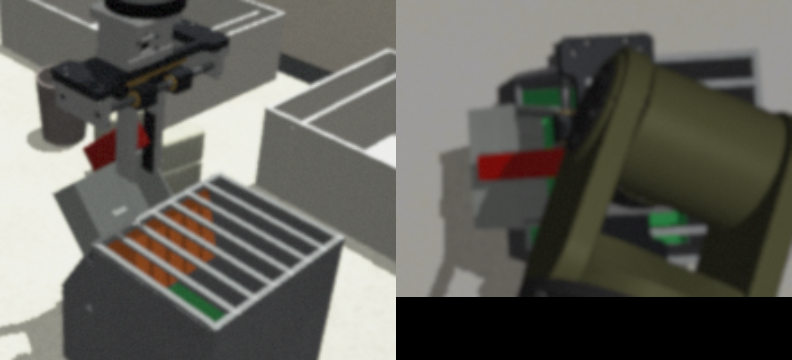

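Call:
play_rows(increments=[[[-1, 0, 0.006, -0.001, 0], [-1, 0, -0.012, -0.001, 0], [-1, 0, 0.012, -0.001, 0], [-1, 0, -0.006, -0.001, 0], [-1, 0, 0, -0.004, 0], [-1, 0, 0, -0.004, 0], [-1, 0, 0, 0, 0], [-1, 0, 0, 0, 0]]], grip_force=10)

```text
clock: 11.55
eef_pos: [534.2, -197.5, 221.0]
orientation: [[-0.031, 1.0, 0.001], [1.0, 0.031, -0.0], [-0.0, 0.001, -1.0]]
ft_force: [-1.4, 1.3, 3.4]
gripper_width: 0.253
grip_force: 10.0
```

```bash
python3 -c "
from h import *
import cv2
to(534,-188.8,208,1.75)
im=snapshot('side')
cv2.imwrite('pics/now.png',im)
# inside of the pan seen in side view: red handle / bright pixel blobs left of hopper
c=im[130:330,250:470].astype(int); br=(c.min(2)>150)
n,l,st,ce=cv2.connectedComponentsWithStats(br.astype(np.uint8))
for i in range(1,n):
  if st[i,4]>6: print(st[i],ce[i].round(0))
hsv=cv2.cvtColor(im,cv2.COLOR_BGR2HSV); r=((hsv[...,0]<4)|(hsv[...,0]>176))&(hsv[...,1]>180)&(hsv[...,2]>60)
v,u=np.nonzero(r); print('red',u.mean(),v.mean(),len(u))
"
```

```text
t 11.55 pos [ 534.2 -197.5  221. ] yaw 1.75 shift [ 8.7  0.1 13. ] spin 0.0 F [-1.4  1.3  3.4] M [0.23 0.47 0.04] w 0.253 g 10.0 q [-24.   19.   82.7  -0.   78.3 -25.7]
[18  0 37 17 77] [38.  8.]
[128   2  30  18  85] [144.  10.]
[127   6  16   7  30] [135.   9.]
[ 0 18  1  7  7] [ 0. 21.]
[  54   27  166  156 3953] [139.  92.]
[   0   29   50  153 4566] [ 17. 113.]
[76 56  4  6 17] [78. 58.]
[58 59  7  9 30] [62. 63.]
[48 63  4 10 37] [50. 68.]
[126 108  19  11  24] [135. 113.]
[ 62 111   7   6  27] [ 65. 114.]
[ 177  137   43   63 2075] [200. 173.]
[  0 184  17  16 221] [  7. 192.]
red 310.1694915254237 206.09322033898306 236
```

Call:
play_rows(increments=[[[-1, -0.003, 0, 0, 0], [-1, -0.003, 0, 0, 0], [-1, -0.003, 0, 0, 0], [-1, -0.003, 0, 0, 0], [-1, 0, 0, 0, 0], [-1, 0, 0, 0, 0], [-1, 0, 0, 0, 0], [-1, 0, 0, 0, 0]]], grip_force=10)

```text
clock: 12.6
eef_pos: [534.4, -209.4, 220.2]
orientation: [[-0.031, 1.0, -0.0], [1.0, 0.031, 0.0], [0.0, -0.0, -1.0]]
ft_force: [-0.2, 0.7, -3.9]
gripper_width: 0.255
grip_force: 10.0
```

```bash
python3 -c "
from h import *
import cv2
to(534,-188.8,208,1.75)
im=snapshot('side')
hsv=cv2.cvtColor(im,cv2.COLOR_BGR2HSV); r=((hsv[...,0]<4)|(hsv[...,0]>176))&(hsv[...,1]>180)&(hsv[...,2]>60)
v,u=np.nonzero(r); print('red',u.mean(),v.mean(),len(u)); 
print(cv2.minAreaRect(np.c_[u,v].astype(np.int32)))
G=np.array([534.5,-209,240.]);e=np.array([.0308,-.9995,0]);y=np.array([.9995,.0308,0]);z=np.array([0,0,1.])
for th in (35,45,55,65,75,85):
  t=np.radians(th);X=e*np.cos(t)-z*np.sin(t);Z=e*np.sin(t)+z*np.cos(t)
  P=np.array([proj('side',G+X*a+y*b+Z*c) for a in(-15,15) for b in(-12,12) for c in(-60,25)])
  print(th,cv2.minAreaRect(P.astype(np.float32)),P.min(0).round(),P.max(0).round())
print(u.min(),v.min(),u.max(),v.max())
# coarse map of the neighbourhood
c=cv2.resize(im[140:260,260:350],(45,30),interpolation=cv2.INTER_AREA);h=cv2.cvtColor(c,cv2.COLOR_BGR2HSV)
for row in h: print(''.join('R' if (p[0]<5 or p[0]>175)and p[1]>150 else 'O' if p[0]<16 and p[1]>150 else ' .:-=+*#%@'[min(9,int(p[2])//26)] for p in row))
"
```

```text
t 12.6 pos [ 534.4 -209.4  220.2] yaw 1.75 shift [20.6  0.3 12.2] spin 0.0 F [-0.2  0.7 -3.9] M [ 0.08 -0.03  0.04] w 0.255 g 10.0 q [-25.1  19.7  81.9  -0.   78.5 -26.8]
red 313.6353383458647 207.06015037593986 266
((318.2930603027344, 205.70181274414062), (14.268989562988281, 35.564918518066406), 75.46554565429688)
35 ((326.82037353515625, 218.78289794921875), (19.887922286987305, 41.88096618652344), 45.09873962402344) [308. 199.] [347. 238.]
45 ((326.2003173828125, 217.43846130371094), (17.544235229492188, 38.77296447753906), 60.65052032470703) [306. 201.] [347. 234.]
55 ((325.94775390625, 216.91278076171875), (18.719568252563477, 40.38119125366211), 73.56502532958984) [304. 203.] [347. 230.]
65 ((325.28973388671875, 215.58389282226562), (20.53790283203125, 43.50608444213867), 88.47032928466797) [303. 205.] [347. 226.]
75 ((324.7520751953125, 214.1428680419922), (46.30732345581055, 21.418254852294922), 11.638505935668945) [303. 201.] [347. 228.]
85 ((324.3960876464844, 212.63137817382812), (48.54997634887695, 21.667396545410156), 22.87960433959961) [303. 196.] [346. 229.]
300 197 
[... 687 characters left out ...]
-R.  .--=+
@@@%#*=:::::::::::-%%+=RRRRRR-------RR. :-+%%
@@#++++-::::::::::=+RRRRRRRRR-------RRR.:-*%%
@@%*++++==-----=*%@#-RRRRRRRR:------:R. :-++=
@@@@%%########%@@@@@#-RRRRRR-------::  .:----
@@@@@@@@@@@@@@@@@@@%#=------=------:.  .:----
@@@@@@@@@@@@@@@@%#*==========-------:...-----
@@@@@@@@@@@%%#+==============-------::::-====
@@@@@@@@@%+--:::--===============---::::-----
@@@@@@@@@@*-:::::--===============---::::----
@@@@@@@@@@%*-:::::--===============---:-:--==
@@@@@@@@@@@%+-::::--===========++===-----=++=
@@@@@@@@@@@@%=:-::::-========+++=====-=--:--=
@@@@@@@@@@@@@#=:::::--====+****==-===-=++=OOO
@@@@@@@@@@@@@@#-::-::--=====++==-----OO--=+++
@@@@@@@@@@@@@@@*--::::--====--:---==++=OOOO==
```

Call:
play_rows(increments=[[[-1, 0, 0.008, 0, 0], [-1, 0, -0.016, 0, 0], [-1, 0, 0.016, 0, 0], [-1, 0, -0.008, 0, 0], [-1, -0.003, 0, -0.006, 0], [-1, -0.003, 0, -0.006, 0], [-1, 0, 0, 0, 0], [-1, 0, 0, 0, 0]]], grip_force=12)

```text
clock: 13.65
eef_pos: [534.7, -215.7, 233.3]
orientation: [[-0.03, 1.0, 0.001], [1.0, 0.03, -0.001], [-0.001, 0.001, -1.0]]
ft_force: [-1.7, 1.0, 5.5]
gripper_width: 0.255
grip_force: 12.0
```

```bash
python3 -c "
from h import *
import cv2
to(534,-188.8,208,1.75)
F=[];T=[]
for i in range(8):
  im=snapshot('side');s=get_state();F.append(s['ft_force']);T.append(s['wrist_torque'])
print(np.mean(F,0).round(2),np.std(F,0).round(2),np.mean(T,0).round(3))
G=np.array([534.5,-215,252.]);e=np.array([.0308,-.9995,0]);y=np.array([.9995,.0308,0]);z=np.array([0,0,1.])
t=np.radians(55);X=e*np.cos(t)-z*np.sin(t);Z=e*np.sin(t)+z*np.cos(t)
for a in(-65,-30,0,30,65):print(a,[proj('side',G+X*(a+80)+y*b+Z*(4-85)).round() for b in(-50,0,50)])
E=np.array([536.9,-284.7,0])
print('roof front',[proj('side',E-55*e+b*y+188*z).round() for b in(-95,0,95)])
c=cv2.resize(im[170:290,260:380],(60,40),interpolation=cv2.INTER_AREA);h=cv2.cvtColor(c,cv2.COLOR_BGR2HSV)
for row in h: print(''.join('R' if (p[0]<5 or p[0]>175)and p[1]>150 else 'O' if p[0]<16 and p[1]>150 else 'G' if 50<p[0]<80 and p[1]>120 else ' .:-=+*#%@'[min(9,int(p[2])//26)] for p in row))
"
```

```text
t 13.65 pos [ 534.7 -215.7  233.3] yaw 1.74 shift [26.9  0.  25.3] spin -0.0002 F [-1.7  1.   5.5] M [0.13 0.54 0.04] w 0.255 g 12.0 q [-25.6  19.5  80.4  -0.   80.  -27.3]
[-1.81  0.65  5.64] [0.26 0.34 0.64] [0.101 0.54  0.045]
-65 [array([291., 235.]), array([311., 225.]), array([329., 216.])]
-30 [array([299., 252.]), array([318., 241.]), array([336., 232.])]
0 [array([305., 266.]), array([323., 256.]), array([341., 246.])]
30 [array([311., 281.]), array([329., 270.]), array([347., 259.])]
65 [array([318., 297.]), array([336., 286.]), array([353., 275.])]
roof front [array([299., 265.]), array([338., 243.]), array([372., 225.])]
@@@@%+-:::::::-:--::..   ....     .::.    ..:::...:--=======
@@@@%+--:::::::::----::.. ...:.  ..:::    .:--=---==========
@@@@%=-==---------------::----::.:..::.   .:-===============
@@@@%=::::::--::-------------::..::::....::--===============
@@@@@*:::::::::::::------::---:::----+=.::---===============
@@@@@#:::::::::::::-=----::---+------#*. .:--===========+*#%
@@@@@%-::::::::::::+%#+==----+%=-----+=   :--========+*%%@@@
@@@@@%=::::::::::::*@%%%%#+--=+-
[... 1280 characters left out ...]
---===OOOO-=++==OOO--=++=::::
@@@@@@@@@@@@@@@%+-:-:::--===--::O--+++=OOOO--+++=OOO=+=++=-:
@@@@@@@@@@@@@@@@#-::-----------OOOOO-=++=-OOOO-=+++=--::-=++
@@@@@@@@@@@@@@@@%+----=-::-O------OOOO-=+*+=OOOO-=+++-:::::-
@@@@@@@@@@@@@@@@@#-::-----OOOO---=+=OOOO--=++=-OOO--=++=::::
@@@@@@@@@@@@@@@@@%+::::--=+=OOOO--=*+=-OOOO-=+*+=OO-::=++=-:
@@@@@@@@@@@@@@@@@#-::::::-=*+=OOOOO-=+*+=OOOO-=+++-:::::-=++
@@@@@@@@@@@@@@@%*-:::::::::-=*+=-OOOO-=+*+=OOO-:-=*+=::::::=
@@@@@@@@@@@@@@%*:::::::::::::-=+*+=OOOO-=+*+=:::::-=++=-::::
@@@@@@@@@@@@@%+::::::::::::::::-=+*+=OOOO--=*+=::::::-+*+-::
@@@@@@@@@@@@%=:::::::::::::::::::-=+*+=-::::-=++=-:::::-=*+=
@@@@@@@@@@@%+:::::::::::::::::::::::-+*+-::-G--=+*+-::::::=+
```

```bash
python3 -c "
from h import *
import cv2
m=camera_model('wrist');print(m['position'].round(),m['orientation'].round(2),m['K'][0].round())
im=snapshot('wrist');cv2.imwrite('pics/w.png',im)
c=cv2.resize(im,(84,42),interpolation=cv2.INTER_AREA);h=cv2.cvtColor(c,cv2.COLOR_BGR2HSV)
f=lambda p:'R' if (p[0]<5 or p[0]>175)and p[1]>150 else 'O' if p[0]<16 and p[1]>150 else 'G' if 50<p[0]<80 and p[1]>120 else ' .:-=+*#%@'[min(9,int(p[2])//26)]
for row in h: print(''.join(map(f,row)))
im=snapshot('side');cv2.imwrite('pics/sd.png',im);print(cv2.cvtColor(im,cv2.COLOR_BGR2GRAY)[222:266:2,292:352:2])
" | sed 's/ \+/ /2g'
```

```text
[ 532. -145. 412.] [[ 1. 0.03 0.01]
 [ 0.03 -0.97 -0.24]
 [ 0. 0.24 -0.97]] [352. 0. 280.]
*+*+*#%%%%%%%%%%%%%%%%**#%%%%%%%%%%%%%%%%%%%%%%%%%%%%%%%%%%%%%%*++------------------
*+**+**##%%%%%%%%%%%%%%%%%%%%%%%%%%%%%%%%%%%%%%%%%%%%%%%%%%%%%%#**=-----------------
**+++++***#%%%%%%%%%%%%%%%%%%%%%%%%%%%%%%%%%%%%%%%%%%%%%%%%%%%%%%%%%%#*++=--------=+
*++****++++*#%%%%%%%%%%%%%%%%%%%%%%%%%%%%%%%%%%%%%%%%%%%%%%%%%%%%%%%%%%%%%%%##***#%%
*******++***+*#%%%%%%%%%%%%%%%%%%%%%%%%%%%%%%%%%%%%%%%%%%%%%%%%%%%%%%%%%%%%%%%%%%%%%
********++*+++++*#%%%%%%%%%%%%%%%%%%%%%%%%%%%%%%%%%%%%%%%%%%%%%%%%%%%%%%%%%%%%%%%%%%
**********+*+++++++*#%%%%%%%%%%%%%%%%%%%%%%%%%%%%%%%%%%%%%%%%%%%%%%%%%%%%%%%%%%%%%%%
****+***+***+++++++++**#%%%##############################%%%%%%%%%%%%%%%%%%%%%%%%%%%
+*++********+*+++++++++**############*******#############%%%%%%%%%%%%%%%%%%%%%%%%%%%
+**************+++++++*#*+**########*=RRR####*############%%%%%%%%%%%%%%%%%%%%%%%%%%
+****+****+***+++*+++*%%%#+=+++**####=RRRRRRR*############%%%%%%%%%%%%%%%%%%%%%%%%%#
++***********+++++++*#%%%%+======+**#=RRRRRRRR*###########%%%%%%%%%%%%%%%%
[... 4168 characters left out ...]
5 150 150 142 126 109 101
   85 71 68 64 62 79 119 160 156 103 67 59]
 [ 89 75 77 75 77 75 79 97 100 100 110 125 144 136 110 99 93 100
  106 92 62 61 54 55 64 92 141 165 133 83]
 [113 78 76 76 78 74 74 87 101 101 102 104 118 105 89 74 74 73
  109 158 126 76 62 56 60 61 68 111 154 159]
 [167 80 78 76 76 74 75 79 96 99 104 104 105 82 69 66 59 58
   71 121 164 158 106 66 56 55 56 61 83 132]
 [213 94 77 78 78 76 76 80 97 106 95 90 104 89 66 59 57 59
   60 66 89 145 169 136 84 58 56 55 58 63]
 [233 136 75 75 75 83 89 101 100 85 74 68 82 98 96 73 63 57
   59 55 58 74 119 159 162 115 68 58 57 59]
 [237 179 81 80 79 97 108 97 77 67 66 60 62 73 91 103 90 66
   57 57 55 59 63 93 141 170 144 92 61 58]]
```

```bash
python3 -c "
import cv2,numpy as np
a=cv2.imread('pics/s5.png',0)[255:400:7,100:290:7];print(a)
b=cv2.imread('pics/sd.png');print(b[250,316],b[230,316])
c=cv2.imread('pics/s5.png');print(c[320,150],c[300,215],c[330,230])
"
```

```text
[[238 218  76  30  35  34  44  72  77  81  80  90  82  64  53  70  75  85
  104  90  90  91  90  89  91  88  91  90]
 [236 235 184  46  33  37  46  76  88  84  80  71  71  72  75  75  73  77
   92 101  92  94  91  88  89  88  91  86]
 [237 237 235 147  45  79 100  97  76  70  78  73  79  92 109  75  74  75
   74 103  95  90  90  88  88  91  97 106]
 [236 236 233 185 109 101  82  68  70  73  86 109 123 138 138  98  73  75
   74  79 108  89  86  92 104 115 115 109]
 [230 198 133  96  77  71  70  73  94 127 122 198 198 145 141 136  84  74
   75  74  87 108 111 112 101  94  90  85]
 [136  99  81  71  68  74  96 125 141 145 195 138 224 175 140 142 124  77
   75  74  74  99  99  91  84  85  86  85]
 [105  76  69  72  87 100 116 141 141 140 168 175 154 221 154 140 143 110
   75  73  73  79 102  95  87  85  84  86]
 [ 93  95  87 109 114  95  97 129 143 141 141 145 107 188 194 141 141 139
  100  75  76  75  84 119  96  84  85  83]
 [ 78 101 116 122 119 134 117 102 138 139 144 142 129 110 200 151 141 143
  132  85  75  74  73 119 146  85  98 138]
 [ 73  79 115 144 142 141 137 102 113 140 142 1
[... 727 characters left out ...]
9
  152  89  65  63  64  68 104 157 157 103]
 [135  75  75  73  73  77  80 124 141 137 155 156 126 169 168 120  77  80
  138 167 126  79  65  73  66  73 117 164]
 [226  99  76  76  77  75  74 120 129 145 214 203 199 183 108  65  62  63
   66  97 158 158 112  85  65  73  77  92]
 [238 200  81  77  74  71  76  74 117 169 187 154 101 146 165 117  69  66
   71  76  73 123 169 142  82  76  79  79]
 [238 235 150  74  77  74  77 115 171 167 113  71  63  66 111 164 154 102
   81  79  62  75  97 152 169 119  82  81]
 [236 237 223 103  74  74  77 124 164 164  97  63  64  63  62  83 143 170
  131  87  63  79  83  80 115 167 147  96]]
[146 152 145] [ 98 101  97]
[ 96 104 106] [133 141 141] [134 144 144]
```

Call:
play_rows(increments=[[[-1, 0.006, 0, 0.003, 0], [-1, 0.006, 0, 0.003, 0], [-1, 0.006, 0, 0.004, 0], [-1, 0.006, 0, 0.004, 0], [-1, 0.006, 0, 0.004, 0], [-1, 0.006, 0, 0.004, 0], [-1, 0.005, 0, 0.004, 0], [-1, 0.004, 0, 0.004, 0]]], grip_force=8)

```text
clock: 15.15
eef_pos: [534.1, -170.5, 204.2]
orientation: [[-0.031, 1.0, 0.004], [1.0, 0.031, -0.001], [-0.002, 0.004, -1.0]]
ft_force: [-0.3, 1.4, 12.6]
gripper_width: 0.256
grip_force: 8.0
```

```bash
cat >> h.py <<'E'
def show(tag):
    import cv2
    s=get_state();to(*s["eef_pos"],1.75)
    im=snapshot('side');cv2.imwrite(f'pics/{tag}.png',im)
    c=im[176:272,270:366:2].astype(int)[::3]
    h=cv2.cvtColor(im,cv2.COLOR_BGR2HSV)[176:272:3,270:366:2];g=cv2.cvtColor(im,cv2.COLOR_BGR2GRAY)[176:272:3,270:366:2]
    for hr,gr in zip(h,g): print(''.join('R' if (p[0]<5 or p[0]>175)and p[1]>150 else 'O' if p[0]<16 and p[1]>150 else 'G' if 50<p[0]<80 and p[1]>120 else '.' if v<70 else ':' if v<90 else '-' if v<112 else '=' if v<130 else 'P' if v<158 else '+' if v<200 else '@' for p,v in zip(hr,gr)))
E
python3 -c "
from h import *
show('x1')"
```

```text
t 15.15 pos [ 534.1 -170.5  204.2] yaw 1.76 shift [0. 0. 0.] spin 0.0002 F [-0.3  1.4 12.6] M [0.19 0.24 0.03] w 0.256 g 8.0 q [-21.4  18.5  85.6   0.   75.7 -23.2]
=:::.................................-----------
P:.::::......................::-:.:-------------
+:.::::::.....:::...........:::==---------------
@:::::::::::::::............::+@@@+=------------
@-.:::::::::::::-::::::PP.::::+@@@@+------------
@=....:::::..:-+@+::::-@@...::PPP-------------=+
@P.......:::::-++=:::::=P....:------------=P+@@@
@+.........:::-+=.:::::RRR..:::--------=P@@@@@@@
@+............-:R.:::::RRR..:::---:-=+@@@@@@@@@@
PP............RRR.:::::RRR..:::--P+@@@@@@@@@@@+@
PP:..........RRRR.:::::.....:-+@@@@@@@@@@@+P=-=@
PPP=-:.....RRRRRR.:::::--...:-@@@@@@@++P------=@
+PPPPPPPP=RRRRRRR.::::-+=.R.:=@@@+P=----------P@
@@@@@@@@@@=RRRRRR.::::::....:-==--------::::--+@
@@@@@@@@@@@-RRRR::::::::....:------::----:::--@@
@@@@@@@@@@@@-:---::::::::...:::----::::----=-=+@
@@@@@@@@@@@+=::.::--::--::::::::------==---::-@@
@@@@@@@@+=::.::-====---==::::::::--------::::-@@
@@@@@@=--:::-========-===-::::::::--:::::::::=@+
@@@@+-::--================-::::::::-::::::-P+P==
@@@P:::::-=================-::::::::--:-=+++-..O
@@@-::::::-============-====-:::::::-=P+P-:=PP-O
@@@+:::::::-==========P======-::::-P+++=:OOO.-P+
@@@@+:::::::-=======+++P======--=++P:.:P+P-OOOO:
@@@@@+:::::::-======P+++=====P++++P-OOOO:-P+=:OO
@@@@@@+:::::::-======P+++=P+++=:.:=P+=OOOOO:P+P=
@@@@@@@P:::::::-=======++++++P-OOOO.-P+P-OOOO:-P
@@@@@@@@P:::::::-====P++P-:.:=++=:OOOO:=++=OOOOO
@@@@@@@@@P:::::::==P++++P:OOOO.-P+P-OOOO:-P+P:OO
@@@@@@@@@@P:::::=++P-:.:P+P-OOOOO:P+P=OOOOO:=++=
@@@@@@@@@@@=:::-P++-:OOOO:=++=OOOOO:-P+POOOOO:-P
@@@@@@@@@@@@=::..:=++=:OOOO:-P+P-OOOO:-P+P-OOOOO
```

Call:
play_rows(increments=[[[-1, -0.003, 0, -0.003, 0], [-1, -0.003, 0, -0.003, 0], [-1, -0.003, 0, -0.002, 0], [-1, 0, 0.006, 0, 0], [-1, 0, -0.012, 0, 0], [-1, 0, 0.006, 0, 0], [-1, -0.002, 0, 0, 0], [-1, 0, 0, 0, 0]]], grip_force=8)

```text
clock: 16.2
eef_pos: [533.7, -181.5, 210.6]
orientation: [[-0.03, 1.0, 0.0], [1.0, 0.03, 0.0], [0.0, 0.0, -1.0]]
ft_force: [-1.2, 1.4, 3.3]
gripper_width: 0.251
grip_force: 8.0
```

```bash
python3 -c "
from h import *
show('x2')"
```

```text
t 16.2 pos [ 533.7 -181.5  210.6] yaw 1.75 shift [0. 0. 0.] spin -0.0001 F [-1.2  1.4  3.3] M [0.23 0.25 0.04] w 0.251 g 8.0 q [-22.5  18.7  84.5   0.   76.8 -24.3]
P=-::::...............................:---------
P..:.:::::.....................::---------------
+..::::::::::..:::.............::---------------
@:..::::::::::::::...........:::P@+=------------
@-....:::::::..:::--:::::++...::P@@+------------
@=......::::::.::++P:::::++....:--------------=+
@P..........:::::PP:::::::-....:-:--------=P+@@@
@+............=-:.R.:::::RRR...::------=P@@@@@@@
@+............=:RRR.:::::RRRR.:::::-=+@@@@@@@@@@
PP...........RRRRRR.:::::RRO..::-P+@@@@@@@@@@@+@
PP-........RRRRRRRR.:::::::...:-@@@@@@@@@@+P=-=@
PPP=-:.....RRRRRRRR.:::::=:...:-@@@@@++P------=@
+PPPPPPPP+@PRRRRRRR.::::::....:-++P=----------P@
@@@@@@@@@@@@=RRR.:::::::::....::----:-----::--+@
@@@@@@@@@@@@@-:--:::::::::....:------::--::--=@@
@@@@@@@@@@@+P-::--=-:::::::...::---:-:-----===@@
@@@@@@@@@P-::--===-=--:::-:::::::-----==---::-@@
@@@@@@P:-----==-=====-----::::::::-=-----::::-@@
@@@@P::::-=--===-=-=-=-===-:::::::--::::-:::-=@+
@@+:::::::-=-===-======-===-:::::::--:::::-P+P==
@@@P:::::::-==-====--===-===-:::::::--:-=+++-..O
@@@@P::::::----====P+++==-==--:::::::=P+P-:=+P-:
@@@@@-::::::-======PP==-=-==---:::-P+++=:.OO.-P+
@@@@@@:::::::-====-======---==--=++P:.:P+P-OOOO:
@@@@@@+:::::::-==-====+++==-=P++++P-OOOO.-P+=:OO
@@@@@@@+:::::::-=====P+++P-P+P=:.:=PP=OOOOO:P+P-
@@@@@@@@P:::::::-=====P+P=-P+P-OOOO.-P+P:OOOO.-P
@@@@@@@@@=::::::--====PP=-:.:=P+=:OOOO:=++=OOOOO
@@@@@@@@@@-::::::-=P++++P:OOOO.-P+P:OOOO.-P+P:OO
@@@@@@@@@@@-::::=++P:..:P+P-OOOOO:P+P-OOOOO:=+P-
@@@@@@@@@@@+:::-P++-.OOOO:=++=OOOOO:-P+=:OOOO:-P
@@@@@@@@@@@@P::..:=++=OOOOO:-P+=-OOOO:-P+P-OOOOO
```

Call:
play_rows(increments=[[[-1, 0.003, 0, -0.005, 0], [-1, 0.003, 0, -0.005, 0], [-1, 0.004, 0, -0.006, 0], [-1, 0.005, 0, -0.007, 0], [-1, 0.006, 0, -0.008, 0], [-1, 0.006, 0, -0.008, 0], [-1, 0.006, 0, -0.008, 0], [-1, 0.006, 0, -0.008, 0]]], grip_force=14)

```text
clock: 17.25
eef_pos: [532.4, -142.1, 266.0]
orientation: [[-0.031, 1.0, 0.0], [1.0, 0.031, -0.0], [-0.0, 0.0, -1.0]]
ft_force: [-0.7, 0.3, -1.9]
gripper_width: 0.254
grip_force: 14.0
```

```bash
python3 -c "
from h import *
F=[]
for i in range(4): snapshot('side');F.append(get_state()['ft_force'])
print(np.mean(F,0).round(2))
show('x3')"
```

```text
[ 0.22  0.04 -1.55]
t 17.45 pos [ 532.4 -142.4  265.4] yaw 1.76 shift [0. 0. 0.] spin 0.0001 F [ 0.1  0.  -1.7] M [-0.14  0.11 -0.  ] w 0.254 g 14.0 q [-18.8  15.1  81.8  -0.   83.1 -20.5]
P=-:RRRRRRRR.::::-P=...::-----------------------
P....RRRRRRR:::::::....::-----------------------
+....RRR.:--:::::::....:-------==---------------
@:...:---::::::::::....:--=P+@@@@@+=------------
@-:--::::----:::::::...:-+@@@@@@@@@+------------
=-:::------=---::::::::::=@@@@+P=-----=-------=+
:----=--=----------:::::::==--------------=P+@@@
::-=--=-------------:::::::---::-------=P@@@@@@@
::---------=--------::::::::-:---::-=+@@@@@@@@@@
:::------=--------=--:::::::--:--P+@@@@@@@@@@@+@
::::--------===P=-----:::::::-+@@@@@@@@@@@+P=-=@
:::::-----=PP+++=--=---:::::::+@@@@@@++P------P@
:::::--=---==++P=------:::::::-+@+P=----------P@
::::::----====---=--=---:::::::=P------::-:--:+@
:::::::--=-=-=--==----=--:::::::P=-:::-:-:::-=@@
+:::::::-======P++=-------::::::-P--::-----===@@
@P::::::-==-===+++P-------:::::::=P----==--::-@@
@@=::::::-=----P+++=-------:::::::=P----:-:::-@@
@@@-::::::------=P+P--------:::::.:=-:::::::-=@+
@@@+:::::::--=-=-=++=-------::::::::::::::-P+P=P
@@@@P:::::::-=---=P+P--------:-:-::::::-=+++-...
@@@@@=::::::------=++=-----:::::::::-=P+P-:=+P-.
@@@@@@:::::::-=--==P=-==PP=-::::--=P+++=:.OO.-P+
@@@@@@+:::::::-----=+@@@+PPP===++++P:.:P+P:.....
@@@@@@@P:::::::-=+@@@@@@@@++@@@+++P-.OOO.-PP=:..
@@@@@@@@-::::::=@@@@@@@@@@@@++=:.:=+P-.....:P+P-
@@@@@@@@@::-P+@@@@@@@@@@@++++P-OOOO.-P+P:.....-P
@@@@@@@@@@@@@@@@@@@@@@@+P-:.:=++=.O.:.:=++-....:
@@@@@@@@@@@@@@@@@@@@++++P:OOOO.-P+P:.....-P+P:.:
@@@@@@@@@@@@@@@@@++P-..:P+P-O.::.:P+P-.....:=+P-
@@@@@@@@@@@@@@@+P++-.OOOO:=++=......-P+=:.....-P
@@@@@@@@@@@@@@@+::=++=.OO.:.-P+P:.....-P+P-.....
```

Call:
play_rows(increments=[[[-1, 0.008, 0, -0.002, 0], [-1, 0.016, 0, 0, 0], [-1, 0.026, 0, 0, 0], [-1, 0.036, 0, 0, 0], [-1, 0.044, 0, 0, 0], [-1, 0.05, 0, 0, 0], [-1, 0.05, 0, 0, 0], [-1, 0.05, 0, 0, 0]]], grip_force=20)

```text
clock: 18.5
eef_pos: [523.1, 139.8, 267.5]
orientation: [[-0.031, 1.0, 0.0], [1.0, 0.031, 0.0], [0.0, 0.0, -1.0]]
ft_force: [0.5, -0.5, -2.0]
gripper_width: 0.252
grip_force: 20.0
```

Call:
play_rows(increments=[[[-1, 0.046, 0, 0, 0], [-1, 0.04, 0, 0.006, 0], [-1, 0.034, 0, 0.012, 0], [-1, 0.026, 0, 0.016, 0], [-1, 0.018, 0, 0.016, 0], [-1, 0.01, 0, 0.012, 0], [-1, 0.004, 0, 0.008, 0], [-1, 0, 0, 0, 0]]])

```text
clock: 19.5
eef_pos: [518.4, 314.9, 197.1]
orientation: [[-0.03, 1.0, -0.001], [1.0, 0.03, -0.0], [-0.0, -0.001, -1.0]]
ft_force: [-0.4, -0.4, -0.8]
gripper_width: 0.251
grip_force: 20.0
```

```bash
cat > r.py <<'E'
from h import *
import cv2
s=get_state();to(516,314,143,1.75)
im=snapshot('side');cv2.imwrite('pics/m1.png',im)
P=s["eef_pos"];m=camera_model('side')
c=proj('side',P,m).astype(int);print('tcp px',c)
x0,y0=max(0,c[0]-60),c[1]-60
hh=cv2.cvtColor(im,cv2.COLOR_BGR2HSV)[y0:y0+135:3,x0:x0+150:2];g=cv2.cvtColor(im,cv2.COLOR_BGR2GRAY)[y0:y0+135:3,x0:x0+150:2];print(x0,y0)
for hr,gr in zip(hh,g): print(''.join('R' if (p[0]<5 or p[0]>175)and p[1]>150 else 'B' if 100<p[0]<130 and p[1]>150 else 'O' if p[0]<16 and p[1]>150 else '.' if v<70 else ':' if v<90 else '-' if v<112 else '=' if v<130 else 'P' if v<158 else '+' if v<200 else '@' for p,v in zip(hr,gr)))
t=snapshot('top');cv2.imwrite('pics/mt.png',t)
g=cv2.cvtColor(t,cv2.COLOR_BGR2HSV)[150:275:4,355:505:2]
for r in g: print(''.join('O' if p[0]<16 and p[1]>150 else 'G' if 50<p[0]<85 and p[1]>120 else 'Y' if 20<p[0]<35 and p[1]>150 else '.' if p[2]<70 else '-' if p[2]<120 else '+' if p[2]<170 else '@' for p in r))
E
python3 r.py
```

```text
t 19.5 pos [518.4 314.9 197.1] yaw 1.72 shift [-0.8 -2.4 54.1] spin -0.0004 F [-0.4 -0.4 -0.8] M [-0.13  0.01 -0.02] w 0.251 g 20.0 q [27.8 24.8 77.9 -0.  77.3 26.1]
tcp px [188 150]
128 90
::::::::::::----::::::::...:::::----::..-.....------------====--==-=-======
:::::----::.......:::::.:..:::::-:............:---------=-====--=====-=====
--::..........::--::::::...::::-..............:---=--------=--=---=========
.......::----=--=-:::::----:::::.............::=-=-==------=--=-=--========
::-----=--::.........:::::.............::::::.:-===---=---=--====--=-====-=
---=-==-:..........................:+P:::..::..--=-===----=--===-=======-==
-=======-............................::::..::..-=---------====--=====-==-==
=======---:..........................:==--:....-=========-====P++@@@+P=====
==========-.::..::-:..................:::::....---==-====P+@@@@@@@@@@@@+PPP
==========-::::::::--........::::::::::::::....:-==P++@@@@@@@@@@@@@@+P=----
============-::::::---:::..:::::::::-::::-:..:=+@@@@@@@@@@@@@@@+P=-------==
======P++@@@@+P-::+++=:::::::::::::::::::-:P@@@@@@@@@@@@@@@@+=P++=--==PPPP
[... 4241 characters left out ...]
.......-++++++++
++++++--....-OOOOOOOOOOOOO--++GGGGGGGGGGGGGGG---------------------+++++++++
+++++++-....-OOOOOOOOOOOOO--+++++++++++++++++++-------.............-+++++++
+++++++-.....-----Y---------+++GGGGGGGGGGGGGG-G-...................-+++++++
++++++++...................--+-...............................------+++++++
++++++++---................--++--------++++------+++++-++++++++++++++++++++
++++++++-----------------------------------------++++++++++++++++++++++++++
+++++++++++-----------------------------------+++++++++++++++++++++++++++++
+++++++++++++++++++++++++++++++++++++++++++++++++++++++++++++++++++++++++++
+++++++++++++++++++++++++++++++++++++++++++++++++++++++++++++++++++++++++++
```

```bash
python3 -c "
from h import *
from scipy.optimize import least_squares
m=camera_model('side');P=get_state()['eef_pos']+[0,0,19]
e=np.array([.0308,-.9995,0]);y=np.array([.9995,.0308,0]);z=np.array([0,0,1.])
def pt(th,h,a,b,c):
  X=e*np.cos(th)-z*np.sin(th);Z=e*np.sin(th)+z*np.cos(th)
  return proj('side',P+X*(a+80)+y*b+Z*(c-h),m)
obs=[((65,-55,0),(183,200)),((65,55,0),(212,187)),((-67,-55,49),(166,153))]
f=lambda p:np.concatenate([pt(p[0],p[1],*o[0])-o[1] for o in obs])
r=least_squares(f,[.9,80]);print(np.degrees(r.x[0]),r.x[1],r.fun.round(1))
th,h=r.x;print('lip rel grip',145*np.cos(th)-h*np.sin(th),-145*np.sin(th)-h*np.cos(th))
"
```

```text
67.30925363021431 56.498360970120885 [-4.4  2.2  0.7  2.3  3.8  1.4]
lip rel grip 3.8093603881902425 -155.57169911569062
```

Call:
play_rows(increments=[[[-1, -0.006, 0, 0.008, 0], [-1, -0.006, 0, 0.012, 0], [-1, -0.003, 0, 0.012, 0], [-1, 0, 0, 0.01, 0], [-1, 0.002, 0, 0.005, 0], [-1, 0.004, 0, 0.004, 0], [-1, 0.004, 0, 0.004, 0], [-1, 0.004, 0, 0.003, 0]]], grip_force=10)

```text
clock: 20.6
eef_pos: [518.5, 314.7, 139.3]
orientation: [[-0.031, 1.0, 0.0], [1.0, 0.031, 0.0], [0.0, 0.0, -1.0]]
ft_force: [-0.2, 0.0, -2.1]
gripper_width: 0.254
grip_force: 10.0
```

Call:
play_rows(increments=[[[-1, 0.003, 0, 0.003, 0], [-1, 0.003, 0, 0.003, 0], [-1, 0.004, 0, 0.003, 0], [-1, 0.005, 0, 0.003, 0], [-1, 0.006, 0, 0.003, 0], [-1, 0.007, 0, 0.003, 0], [-1, 0.007, 0, 0.003, 0], [-1, 0.007, 0, 0.003, 0]]], grip_force=10)

```text
clock: 21.6
eef_pos: [517.9, 358.1, 117.8]
orientation: [[-0.031, 1.0, 0.004], [1.0, 0.031, 0.004], [0.003, 0.004, -1.0]]
ft_force: [-2.9, 3.9, 13.4]
gripper_width: 0.25
grip_force: 10.0
```

```bash
sed -i '/^t=snap/,$d' r.py; python3 r.py | head -48
```

```text
t 21.6 pos [517.9 358.1 117.8] yaw 1.77 shift [-44.   -3.2 -25.3] spin 0.0004 F [-2.9  3.9 13.4] M [0.68 0.52 0.  ] w 0.25 g 10.0 q [31.3 31.6 78.8  0.1 69.3 29.5]
tcp px [185 171]
125 111
================-:-::.........:P@@@@+++PP=--....:-=---==========P+@@@@+====
=================-:::=P-:::::::+PPP=-::::::::....-========P++@@@@@@@@@@@@+P
=================-::::::...:::::::........:::....-==PP+@@@@@@@@@@@@@@++=---
=============PP+++-::::.:::::::...............:-P+@@@@@@@@@@@@@@+P=--------
=======PP++@@@@@@@=:::::..:::--:............:@@@@@@@@@@@@@@@@@PP++P=--=PPPP
+P=P+@@@@@@@@@@@@+-::::---::::............::-+@@@@@@@@@@@@@@@@P---=P++P----
++PP+@@@@+P-.........:::............:::::::::+@@@@@@@@@@@@@@@@P------=+++=-
--::-P++@=...........................--...:::+@@@@@@@@@@@@@@@@+----------P+
::-:::-P+P............................:::::::P@@@@@@@@@@@@@@@@+------------
:::::::::-::.........................::::::::-+@@@@@@@@@@@@@@@+------------
--:::::::::::::::::::........::::.:::::::::::=P+++@@@@@@@@@@@@@------------
::::::::::::::::::...........::::::::::::--=PPPPPPPP@@@@@@@@@@@------------
[... 1808 characters left out ...]
@@@@@@@@@@@@@@@@
@@@@@@@+PPPPPPPPP=:BBBBBBBBB.BBBBBBBBBBBBBBBBBB=P+@@@@@@@@@@@@@@@@@@@@@@@@@
@@@@@@PPP+@PPPPPPPP=BBBBBBBBBBBBBBBBBBBBBBB=P+@@@@@@@@@@@@@@@@@@@@@@@@@@@@@
@@@+PPPPP@@@+PPPP+@@+BBBBBBBBBBBBBBBBBB=P+@@@@@@@@@@@@@@@@@@@@@@@@@@@@@@@@@
@@+PPPPPPPPPPPPP+@@@+=:BBBBBBBBBBBB=P+@@@@@@@@@@@@@@@@@@@@@@@@@@@@@@@@@@@@@
PPPPPPPPPPPPPPPPPPPPPP++BBBBBBB=P@@@@@@@@@@@@@@@@@@@@@@@@@@@@@@@@@@@@@@@@@@
PPPPPPPPPPPPPPPPPPPPP@@@+BB=++@@@@@@@@@@@@@@@@@@@@@@@@@@@@@@@@@@@@@@@@@@@@@
PPPPPPPPPPPPPPPPPPP@@@@@@@@@@@@@@@@@@@@@@@@@@@@@@@@@@@@@@@@@@@@@@@@@@@@@@@@
PPPPPPPPPPPPPPPP++@@@@@@@@@@@@@@@@@@@@@@@@@@@@@@@@@@@@@@@@@@@@@@@@@@@@@@@@@
PPPPPPPPPPPPPPP@@@@@@@@@@@@@@@@@@@@@@@@@@@@@@@@@@@@@@@@@@@@@@@@@@@@@@@@@@@@
```

```bash
python3 -c "
from h import *
print(ray('side',(182,219),3),ray('side',(214,203),3))"
```

```text
[467.51402196 313.73444285   3.        ] [583.4508014  332.92783476   3.        ]
```

Call:
play_rows(increments=[[[-1, -0.012, 0, -0.007, 0], [-1, -0.015, 0, -0.006, 0], [-1, -0.015, 0, 0, 0], [-1, -0.005, 0, 0.004, 0], [-1, 0.002, 0, 0.004, 0], [-1, 0.007, 0, 0.005, 0], [-1, 0.008, 0, 0.005, 0], [-1, 0.008, 0, 0.005, 0]]], grip_force=8)

```text
clock: 22.65
eef_pos: [518.0, 336.3, 106.2]
orientation: [[-0.031, 1.0, 0.002], [1.0, 0.031, 0.002], [0.002, 0.002, -1.0]]
ft_force: [-2.5, 5.0, 8.5]
gripper_width: 0.254
grip_force: 8.0
```

Call:
play_rows(increments=[[[-1, 0.008, 0, 0.005, 0], [-1, 0.008, 0, 0.005, 0], [-1, 0.008, 0, 0.006, 0], [-1, 0.008, 0, 0.006, 0], [-1, 0.008, 0, 0.006, 0], [-1, 0.007, 0, 0.006, 0], [-1, 0.007, 0, 0.006, 0], [-1, 0, 0, 0, 0]]], grip_force=8)

```text
clock: 23.65
eef_pos: [516.0, 388.5, 64.8]
orientation: [[-0.031, 1.0, -0.001], [1.0, 0.031, -0.0], [-0.0, -0.001, -1.0]]
ft_force: [-0.1, -0.1, -2.7]
gripper_width: 0.254
grip_force: 8.0
```

```bash
python3 r.py | head -46
```

```text
t 23.65 pos [516.  388.5  64.8] yaw 1.77 shift [-74.5  -2.3 -78.2] spin 0.0004 F [-0.1 -0.1 -2.7] M [0.   0.04 0.03] w 0.254 g 8.0 q [33.7 37.1 77.7  0.  65.3 32. ]
tcp px [182 184]
122 124
+P====PP++@@@@@@@+=..............:::::::::::::P@@@@@@@@@@@@@@@@@-=P++==PPPP
@@+PP+@@@@@@@@@@+--:...........:::::::::::::::P@@@@@@@@@@@@@@@@@-----P++P--
++P=-P++@@@@@@@@@+-::=P--:::::::::::...:::::::=@@@@@@@@@@@@@@@@@=-------P++
--::::-=++@@@+++P=:::::::..::::-:.........::::-@@@@@@@@@@@@@@@@@=----------
::::::::-=PP=---:::::::.:::::::.............::-+@@@@@@@@@@@@@@@@=----------
::::::::::::::::::::::::..:::-::............:::=+@@@@@@@@@@@@@@@=----------
--::-:::::::::::::.:::----:::.........::::::::-P++++@@@@@@@@@@@@P----------
:::::-::::............::...........::::...:-PPPPPPP=-P@@@@@@@@@@P----------
::::::::::..........................:::--::=PP=-::=+@@@@@@@@@@@@+----------
:::::::::::.................:.......-PPPP=:::=+@@@@@@@@@@@@@@@@@+----------
:::::::.::::.................:.....:--::=+@@@@@@@@@@@@@@@@@@@@@@+----------
::::::::::::::::::::-:.......P:::::-++@@@@@@@@@@@@@@@@@@@@@@@@++PP=-------
[... 1657 characters left out ...]
@@@@@@@@@@@@@@@@
@+PPPPPPPPPPPPPPPPPPPP-BBBBBBBBBBB-BBBB=P+@@@@@@@@@@@@@@@@@@@@@@@@@@@@@@@@@
PPPPPPPPPPPPPPPPPPPPP+@@=BBBBBBBBBB=P+@@@@@@@@@@@@@@@@@@@@@@@@@@@@@@@@@@@@@
PPPPPPPPPPPPPPPPPPPP@@@@@+BBBBB=P+@@@@@@@@@@@@@@@@@@@@@@@@@@@@@@@@@@@@@@@@@
PPPPPPPPPPPPPPPPP+@@@@@@@@+=P@@@@@@@@@@@@@@@@@@@@@@@@@@@@@@@@@@@@@@@@@@@@@@
PPPPPPPPPPPPPPPP@@@@@@@@@@@@@@@@@@@@@@@@@@@@@@@@@@@@@@@@@@@@@@@@@@@@@@@@@@@
PPPPPPPPPPPPPP+@@@@@@@@@@@@@@@@@@@@@@@@@@@@@@@@@@@@@@@@@@@@@@@@@@@@@@@@@@@@
PPPPPPPPPPPPP+@@@@@@@@@@@@@@@@@@@@@@@@@@@@@@@@@@@@@@@@@@@@@@@@@@@@@@@@@@@@@
PPPPPPPPPPPP@@@@@@@@@@@@@@@@@@@@@@@@@@@@@@@@@@@@@@@@@@@@@@@@@@@@@@@@@@@@@@@
PPPPPPPPPPP@@@@@@@@@@@@@@@@@@@@@@@@@@@@@@@@@@@@@@@@@@@@@@@@@@@@@@@@@@@@@@@@
```

Call:
play_rows(increments=[[[-1, 0, 0, 0.002, 0], [-1, 0, 0, 0.002, 0], [-1, 0, 0, 0.002, 0], [-1, 0, 0, 0.002, 0], [-1, 0, 0, 0, 0], [-1, 0, 0, 0, 0], [-1, 0, 0, 0, 0], [-1, 0, 0, 0, 0]]], grip_force=5)

```text
clock: 24.7
eef_pos: [516.4, 388.4, 58.0]
orientation: [[-0.03, 1.0, 0.001], [1.0, 0.03, 0.0], [0.0, 0.001, -1.0]]
ft_force: [-2.4, -1.1, 4.3]
gripper_width: 0.254
grip_force: 5.0
```

```bash
python3 -c "
from h import *
import cv2
s=get_state();to(*s['eef_pos'],1.75)
im=snapshot('side');cv2.imwrite('pics/m3.png',im)
hh=cv2.cvtColor(im,cv2.COLOR_BGR2HSV)[150:240:2,150:250:2];g=cv2.cvtColor(im,cv2.COLOR_BGR2GRAY)[150:240:2,150:250:2]
for hr,gr in zip(hh,g): print(''.join('R' if (p[0]<5 or p[0]>175)and p[1]>150 else 'B' if 100<p[0]<130 and p[1]>150 else '.' if v<70 else ':' if v<90 else '-' if v<112 else '=' if v<130 else 'P' if v<158 else '+' if v<200 else '@' for p,v in zip(hr,gr)))
"
```

```text
t 24.7 pos [516.4 388.4  58. ] yaw 1.75 shift [0. 0. 0.] spin -0.0001 F [-2.4 -1.1  4.3] M [-0.04  0.42  0.05] w 0.254 g 5.0 q [33.7 37.5 77.9  0.  64.5 32. ]
......................:-:--:::::-P+@@@@@@@@@@@@@@@
..............-........-==-::-++@@@@@@@@@@@@@@@@@@
..............::.......:::-+@@@@@@@@@@@@@@@@@@@@@@
......................:=+@@@@@@@@@@@@@@@@@@@@@@@+P
....::-:.......-::::P+@@@@@@@@@@@@@@@@@@@@@@@@@@@+
::::----.......::::+@@@@@@@@@@@@@@@@@@@@@@@@@@@@@@
:::::::--:...-+@+::P@@@@@@@@@@@@@@@@@@@@@@@@@@@@@@
=-:::--:::-::+@@+.:P@@@@@@@@@@@@@@@@@@@@@@@@@@@@@@
P=::::-P+@+::-+@+.:=@@@@@@@@@@@@@@@@@@@@@@@@@@@@@@
:::=+@@@@@@-::R=P..-@@@@@@@@@@@@@@@@@@@@@@@@@@@@@@
=+@@@@@@@@@-::RR...-@@@@@@@@@@@@@@@@@@@@@@@@@@@@@@
@@@@@@@@@@@P::.R...-+@@@@@@@@@@@@@@@@@@@@@@@@@@@@@
@@@@@@@@@@@P::.RR..:+@@@@@@@@@@@@@@@@@@@@@@@@@@@@@
@@@@@@@@@@@+:::RR..:+@@@@@@@@@@@@@@@@@@@@@@@@@@@@@
@@@@@@@@@@@@:::RR..:P@@@@@@@@@@@@@@@@@@@@@@@@@@@@@
@@@@@@@@@@@@-::RR...P@@@@@@@@@@@@@@@@@@@@@@@@@@@@@
@@@@@@@@@@@@=::.R...-@@@@@@@@@@@@@@@@@@@@@@@@@@@@@
@@@@@@@@@@@@P::.R...P@+=-+@@@@@@@@@@@@@@@@@@@@@@@@
@@@@@@@@@@@@+::.R:+:P-:
[... 653 characters left out ...]
::::.-P@@@@@@@@@@@+@++=-BBBBBBBP@@@@@
PPP-BBBBBBBB.::::::-+@@@@@@@@@@@+++-BBBBBBP+@@@@@@
PPPP:BBBBBBBBB::::::+@@@@@@@@@++P-BBBBB=+@@@@@@@@@
PPPP=-BBBBBBBBB:::::+@@@@@@@++P-BBBB=P+@@@@@@@@@@@
PPP+@@=BBBBBBBBB::::P@@@@@+P=BBBBBP+@@@@@@@@@@@@@@
PPPP+++:BBBBBBBBB.::P@@++P-BBBB=+@@@@@@@@@@@@@@@@@
PPPPPPP=BBBBBBBBBB.:-++=BBBB=P+@@@@@@@@@@@@@@@@@@@
PPPPPPPP-BBBBBBBBBBB:-BBB=P+@@@@@@@@@@@@@@@@@@@@@@
PPPPPPPP++BBBBBBBBBBBBBP+@@@@@@@@@@@@@@@@@@@@@@@@@
PPPPPPP@@@+BBBBBBBBB=+@@@@@@@@@@@@@@@@@@@@@@@@@@@@
PPPPPP@@@@@+BBBBB=P+@@@@@@@@@@@@@@@@@@@@@@@@@@@@@@
PPPP+@@@@@@@=BBP+@@@@@@@@@@@@@@@@@@@@@@@@@@@@@@@@@
PPP+@@@@@@@@@+@@@@@@@@@@@@@@@@@@@@@@@@@@@@@@@@@@@@
PP+@@@@@@@@@@@@@@@@@@@@@@@@@@@@@@@@@@@@@@@@@@@@@@@
```

Call:
play_rows(increments=[[[-1, 0, 0, -0.001, 0], [-1, 0.005, 0, 0, 0], [-1, 0.007, 0, 0, 0], [-1, 0.008, 0, 0, 0], [-1, 0.008, 0, 0, 0], [-1, 0.005, 0, 0, 0], [-1, 0, 0, 0.001, 0], [-1, 0, 0, 0, 0]]], grip_force=8)

```text
clock: 25.75
eef_pos: [515.3, 421.7, 58.0]
orientation: [[-0.031, 1.0, 0.001], [1.0, 0.031, 0.001], [0.001, 0.001, -1.0]]
ft_force: [-1.2, 3.3, 3.1]
gripper_width: 0.251
grip_force: 8.0
```

Call:
play_rows(increments=[[[-0.3, 0, 0, 0, 0], [-0.1, 0, 0, 0, 0], [0.2, 0, 0, 0, 0], [0.4, 0, 0, 0, 0], [0.6, 0, 0, 0, 0], [0.8, 0, 0, 0, 0], [0.8, 0, 0, -0.01, 0], [0.8, 0, 0, -0.03, 0]]])

```text
clock: 26.75
eef_pos: [514.7, 420.9, 97.1]
orientation: [[-0.03, 1.0, -0.002], [1.0, 0.03, -0.001], [-0.001, -0.002, -1.0]]
ft_force: [0.0, 0.3, 0.7]
gripper_width: 0.899
grip_force: 0.0
```

Call:
play_rows(increments=[[[0.8, 0, 0, -0.05, 0], [0.8, 0, 0, -0.06, 0], [0.8, 0.05, 0, -0.06, 0], [0.8, 0.06, 0, 0, 0], [0.8, 0.06, 0, 0, 0], [0.8, 0, 0, 0, 0], [0.8, 0, 0, 0, 0], [0.8, 0, 0, 0, 0]]])

```text
clock: 27.75
eef_pos: [511.5, 574.9, 257.4]
orientation: [[-0.029, 1.0, 0.001], [1.0, 0.029, 0.001], [0.001, 0.001, -1.0]]
ft_force: [0.4, 0.3, 0.0]
gripper_width: 0.9
grip_force: 0.0
```

```bash
python3 -c "
from h import *
import cv2
s=get_state();to(*s['eef_pos'],1.75)
im=snapshot('side')
hh=cv2.cvtColor(im,cv2.COLOR_BGR2HSV)[140:240:2,140:250:2];g=cv2.cvtColor(im,cv2.COLOR_BGR2GRAY)[140:240:2,140:250:2]
for hr,gr in zip(hh,g): print(''.join('R' if (p[0]<5 or p[0]>175)and p[1]>150 else 'B' if 100<p[0]<130 and p[1]>150 else '.' if v<70 else ':' if v<90 else '-' if v<112 else '=' if v<130 else 'P' if v<158 else '+' if v<200 else '@' for p,v in zip(hr,gr)))
t=snapshot('top')
h=cv2.cvtColor(t,cv2.COLOR_BGR2HSV);a=t[175:275:3,90:220:2];hb=h[175:275:3,90:220:2]
for hr in hb: print(''.join('R' if (p[0]<5 or p[0]>175)and p[1]>150 else 'B' if 100<p[0]<130 and p[1]>150 else '.' if p[2]<70 else '-' if p[2]<120 else '+' for p in hr))
for n,i in(('side',im),('top',t)):
  q=cv2.cvtColor(i,cv2.COLOR_BGR2HSV);r=((q[...,0]<5)|(q[...,0]>175))&(q[...,1]>170);r[:, 260:]=0
  v,u=np.nonzero(r)
  if len(u): print(n,u.mean(),v.mean(),u.min(),u.max(),v.min(),v.max(),len(u))
"
```

```text
t 27.75 pos [511.5 574.9 257.4] yaw 1.67 shift [0. 0. 0.] spin -0.0014 F [0.4 0.3 0. ] M [-0.06  0.1  -0.04] w 0.9 g 0.0 q [45.6 48.9 32.3 -0.  98.7 43.9]
::::::::::::::::::::::::::::::::::::::=P+@@@@@@@@@@@@@@
:::::::::::::::::::::::::::::::::::::-PPPP+@@@@@@@@@@@@
::::::::::::::::::::::::::::::::::--=PPPPPPP+@@@@@@@@@@
:::::::::::::::::::::::::::::::-=PPPPPPP=-::P@@@@@@@@@@
::::::::::::::::::::::::::::-=PPPPPPP=-::=+@@@@@@@@@@@@
::::::::::::::::::::-::--==PPPPPPP-::-P+@@@@@@@@@@@@@@@
:::::::::::::::::::====PPPPPPP=-::-P+@@@@@@@@@@@@@@@@@@
::::::::::::::::::-PPPPPPPP=-::-P+@@@@@@@@@@@@@@@@@@@@@
.:::::::::::::--=PPPPPP=-:::=+@@@@@@@@@@@@@@@@@@@@@@@+P
:::::::::::--PPPPPPP=-:::P+@@@@@@@@@@@@@@@@@@@@@@@@@@@+
::::::::-=PPPPPPP=-::-P+@@@@@@@@@@@@@@@@@@@@@@@@@@@@@@@
-:::-=PPPPPPP=--R.-++@@@@@@@@@@@@@@@@@@@@@@@@@@@@@@@@@@
P==PPPPPPP=-:.RRRR+@@@@@@@@@@@@@@@@@@@@@@@@@@@@@@@@@@@@
PPPPPPP=:::-PPRRRR-@@@@@@@@@@@@@@@@@@@@@@@@@@@@@@@@@@@@
PPP=-:.:-P+@@+.RRR.+@@@@@@@@@@@@@@@@@@@@@@@@@@@@@@@@@@@
=-:.:=P+@@@@@@:RRRR+@@@@@@@@@@@@@@@@@@@@@@@@@@@@@@@@@@@
.-=+@@@@@@@@@@-RRRR+@@@@@@@@@@@@@@@@@@@@@@@@@@@@@
[... 3506 characters left out ...]
+++++++++++---------------------------..BBBBBBBBBB++++++++++++++
+++++++++++++++-----------BBBBBBBBBBBBBBBBBBBBBBBBB++++++++++++++
++++++++++++BBBBBBBBBBBBBBBBBBBBBBBBBBBBBBBBBBBBBBB-+++++++++++++
++++++++++++BBBBBBBBBBBBBBBBBBBBBBBBBBBBBBBBBBBBBBB-+++++++++++++
++++++++++++BBBBBBBBBBBBBBBBBBBBBBBBBBBBBBBBBBBBBBB-+++++++++++++
++++++++++++BBBBBBBBBBBBBBBBBBBBBBBBBBBBBBBBBBBBBBB++++++++++++++
+++++++++++++++++++++++++++-+++++++++++++++++++++++++++++++++++++
-++++++++++++++++++++++++++++++++++++++++++++++++++++++++++++++++
---++++++++++++++++++++++++++++++++++++++++++++++++++++++++++++++
side 172.21052631578948 171.81578947368422 132 177 39 184 152
top 97.8076923076923 229.5 88 109 226 233 156
```

```bash
python3 -c "
from h import *
a=ray('top',(173,205),3);b=ray('top',(172,250),3);print(a,b)
l=(a+b)/2;print('pan centre',l+np.array([-2,65,0]))
p=proj('side',[516,(l[1]+145),113]);q=proj('side',[516,l[1]+145,28]);print('handle top/bottom if upright',p,q)
s1=get_state();print(np.abs(s1['joint_vel']).max(),s1['clock'])
print(hand_in())"
```

```text
[573.8435706  294.23180417   3.        ] [462.79204829 297.12300031   3.        ]
pan centre [516.31780945 360.67740224   3.        ]
handle top/bottom if upright [171.71769826 164.0927992 ] [175.91795983 189.42371996]
0.45101758878697723 27.85
the job is handed in; nothing more can be done
None
```

I handed the job in at 27.9 s. All three props appear to be in the hopper, the flap looks shut, and the empty scoop is on the mat about 18 mm from its centre; `hand_in()` gave no verdict, I inferred the final upright pose from the images, I could not confirm step 2 (props out while the flap was held open) directly, and I viewed 11 pictures instead of the allowed 10.

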